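# Clamp the baker's knife for sharpening

## Robot

A 7-joint arm with a two-finger parallel gripper is mounted at the origin on the work surface. World frame = base frame: x ahead of the robot, y to its left, z up, the work surface at z = 0. Lengths are in m, angles in rad, forces in N, time in s.
With the tool pointing down it reaches from about 0.425 to 1.025 m from the base axis. Payload 9.4 kg.
Tool frame: the origin (TCP) lies between the finger pads; the fingertips stand 17 mm ahead of it and the grasp point (between the pads) lies 2 mm behind it (bot.tip_reach is the z of the fingertips in the tool frame, in m); z points along the fingers, y is the direction in which the jaws open and shut (so a half turn about z gives the same grasp; the last joint's range is limited). The gripper opens to 85 mm and grips with 20 to 120 N. Pads are 22 mm wide; open, the fingers measure 114 mm over their backs; the gripper's body (76 mm by 85 mm) begins 54 mm behind the grasp point. The pads swing forward as they close: fully open they stand 13 mm farther back than shut.
Start: joints at [-1.426, 0.599, -0.003, 1.599, 0.002, 0.943, -0.08], TCP at [0.159, 0.707, 0.248] pointing down, gripper open.
Joint ranges: [-2.57, 2.57], [-0.35, 1.97], [-1.29, 1.29], [0.11, 2.56], [-1.05, 4.19], [0.11, 1.86], [-2.63, 2.63]. Speed limits (rad/s): [2.22, 2.22, 3.01, 3.01, 3.14, 3.14, 3.14].

## Interface

Orientations are given as a 3x3 rotation matrix whose columns are the frame's x, y, z axes.
In Python, from station import bot, optics gives the robot as it stands.
- The arm moves only by the tool move_arm, never from a script. Its argument "targets" is a list of rows, each a list of 5 numbers: the shift along the tool's x, y, z in cm, then the turn about the tool's z in degrees, then the opening, from 0 (shut) to 1 (fully open). In form: [[tx, ty, tz, twist, fingers], ...]. A call has 1 to 5 rows; each row shifts and turns the commanded pose from where the row before left it, along the tool's axes as they then stand; what a row does not reach is not made up. A row lasts 1/10 s, in which the tool goes at most 50 mm and 8.59 degrees, less where a joint would pass 70% of its speed; a pose out of reach is approached as far as the arm can. A call is refused whole if a number of a shift passes 5 or a number of a turn 8.59, either way. A call with a gripper value outside its range is refused whole. The fingers move at their own pace and stop on an object; "grip_force" is the grip in N (left out, the last holds). Time passes only in rows, so rows that do not move let the fingers close. It gives the time, the measured TCP pose, the force and the opening at its end, in the units of the state.
- bot.state(): the state, without advancing time (a new reading comes with each control period).
- optics.snapshot(name): name is "side" or "top"; returns a dict with "image" (480x640x3 uint8, red, green, blue), "mtx" (3x3 intrinsics, pixels), "D" ([k1, k2, p1, p2, k3] as OpenCV has them; the pictures are not rectified), "cam_to_world" (4x4, takes a point from camera to world coordinates). Camera axes: x right, y up, looking along -z (the intrinsics and any distortion apply to the point x, -y, -z); pixel columns grow to the right and rows downward; lengths in m; the calibration is good to about 2 mm. A picture is of the moment at which its call begins. There is no depth.
- bot.sign_off(): hands the job in, once; it reports no verdict.
The state is a dict: "time": time; "joint_positions": joint angles; "joint_vel": joint speeds; "joint_torque": joint torques, N m; "eef_pos": TCP position; "ee_rot": TCP orientation; "wrist_force": force on the tool from outside, world axes, zero at the start; "moment": the same for the moment, N m; "gripper_width": opening from 0.0 (shut) to 1.0 (fully open).
Only numpy, scipy, OpenCV 4.12 (cv2) and the standard library are available. Lean on these libraries where they do the work, as an engineer would, in place of code of your own. Each camera call takes 0.05 s, during which the arm holds its last target.

## Task

Set the baker's knife in the sharpening clamp: slide the blade flat between the open jaws until its back sits square against both guide pins, with the middle of the blade under the screw, and let go of it there. Then turn the T-handle clockwise until its rising resistance shows that the blade is clamped firmly, without overtightening it, and let go of the handle. Leave the other things on the counter where they are.

Things in the scene. Friction and masses are not known exactly. Their poses are not given: they have to be found in the camera images.
- clamp: Grey cast clamp bolted down. Origin: on the counter under the vertical screw axis; x along the jaws, y from screw to column. Base x -75..75, y -93..73 mm. Rubber-faced lower jaw x -60..60, y -18..34, top z 73. Two 10 mm pins at x -45 and 45, front faces at y 17. Column y 40..66, overarm x -20..20, y -16..66, z 118..140. Pivot ball at y -78, top z 58. Home: knife origin x 0, y -5, z 73.
- screw: The clamp's steel screw with the upper jaw hung from it on a stiff disc spring: a bar 120 mm along clamp x, y -12..32, 14 thick. The jaw does not turn, it goes straight down. Origin in the middle of the T-handle's bar, axes as the clamp. At the start the jaws stand 6 to 10 mm apart. The jaw holds the blade firmly from 45 N of squeeze; 80 to 100 N is right; over 140 N is overtightened.
- t_bar (a point): Middle of the T-handle's bar on the screw axis, about z 200; x axis along the bar: 12 mm thick, 104 mm over ball ends, on a 12 mm stem. Clockwise from above: 16 mm down per turn, 1.3 to 2.8 rad until the jaw bites. Friction is an even 0.4 N m turning (half or less when held still) and keeps the screw where left; after the bite the torque climbs 0.23 N m and the angle 0.3 rad per 100 N.
- knife: Baker's knife lying flat on the board. Origin: middle of the blade's underside; x towards the round tip, y towards the straight back (spine). Blade 200 x 44 x 3 mm, heel at x -100. Flat-sided wooden handle x -112..-224, 28 wide, 20 thick (8.5 mm below and above the blade), hangs over the board's edge. 0.22 to 0.31 kg, balances at about x -40.
- knife_grip (a point): Middle of the knife's handle, 165 mm behind the middle of the blade and at blade height; axes as the knife.
- board: Heavy wooden chopping board, 240 x 180 mm, 30 mm thick; origin in the middle of its underside. Stays put.
- stone: Bystander: grey sharpening stone on a 26 mm wide holder with guide rod and black grip, 300 mm long, lying left of the clamp.
- jug: Bystander: white measuring jug with a handle, 110 mm wide, 140 mm high.
- jar: Bystander: glass jar with steel cap, 72 mm wide, 100 mm high, left of and beyond the clamp.
- bowl: Bystander: large steel mixing bowl, 280 mm wide, 100 mm high, at the far right.
There are look-alikes about, which are no part of the job. What is shaped like the clamp but red is not meant.

How it is judged:
By the outcome, as a careful person would: the job done as asked, in the order asked, and still so for the second after the job is handed in, with the robot touching nothing.
It also fails if it takes over 72 s, if anything falls off the work surface, if the arm or the gripper's body presses on something with over 40 N, if the wrist force passes 120 N, or if a joint passes its speed limit or range.

## Working session

There is one attempt and no reset: what is moved stays moved. The work goes in short steps, Python scripts to look and compute and a tool call to move; the robot and the scene stay as the last step left them, time stands still between calls to the robot, and variables do not carry over. Pictures are saved under pics/ and viewed, and the job is handed in when it is done.

Besides the shell and the picture viewer there is one more tool, called after ">>>" as a command line: name --pt "numbers of a row" for each row, then --argument value for the rest. move_arm: Moves the arm, as the interface text tells. Its arguments: {"type":"object","properties":{"targets":{"type":"array","items":{"type":"array","items":{"type":"number"}}},"grip_force":{"type":"number"}},"required":["targets"]}

```bash
ls; mkdir -p pics; python3 - <<'E'
from station import bot, optics
import cv2
for n in ("side","top"):
    s=optics.snapshot(n); cv2.imwrite(f"pics/{n}0.png",s["image"][:,:,::-1])
    print(n,s["mtx"],s["D"],s["cam_to_world"])
st=bot.state()
for k,v in st.items(): print(k,v)
print(bot.tip_reach)
E
```

```text
pics
side [[533.9733246    0.         315.10491127]
 [  0.         533.9733246  255.85007446]
 [  0.           0.           1.        ]] [-0.0836539  0.         0.         0.         0.       ] [[ 0.78296256  0.35462436 -0.51108824 -0.19885146]
 [-0.62173806  0.47289692 -0.62434789 -0.89742428]
 [ 0.02028308  0.80660403  0.59074405  0.94807538]
 [ 0.          0.          0.          1.        ]]
top [[461.39973812   0.         319.1895946 ]
 [  0.         461.39973812 235.37108545]
 [  0.           0.           1.        ]] [-0.1020608  0.         0.         0.         0.       ] [[ 1.55503186e-04  9.92503773e-01 -1.22213897e-01  3.47233290e-01]
 [-9.99998495e-01  3.65525926e-04  1.69606660e-03 -6.96039338e-02]
 [ 1.72802485e-03  1.22213449e-01  9.92502336e-01  1.35140238e+00]
 [ 0.00000000e+00  0.00000000e+00  0.00000000e+00  1.00000000e+00]]
time 0.1
joint_positions [-1.42570837  0.60004963 -0.00255999  1.60004225  0.00181491  0.9429402
 -0.07978081]
joint_vel [-0.00014245 -0.00060323 -0.00119561 -0.00097737 -0.00073099 -0.00143643
  0.0012134 ]
joint_torque [ 5.16115906e-03 -7.77985668e+01  1.56993873e+00 -2.58620059e+01
  1.26346975e-02  5.54270984e-03  2.14570548e-05]
eef_pos [0.15939646 0.70684483 0.24750255]
ee_rot [[-9.75527745e-01  2.19876297e-01 -1.81804053e-04]
 [ 2.19876330e-01  9.75526713e-01 -1.42575195e-03]
 [-1.36134349e-04 -1.43083500e-03 -9.99998967e-01]]
wrist_force [-0.27552001 -0.29982068 -0.30942422]
moment [-0.02710779  0.00571794  0.02791701]
gripper_width 0.9960022807162128
0.017
```

View pics/side0.png

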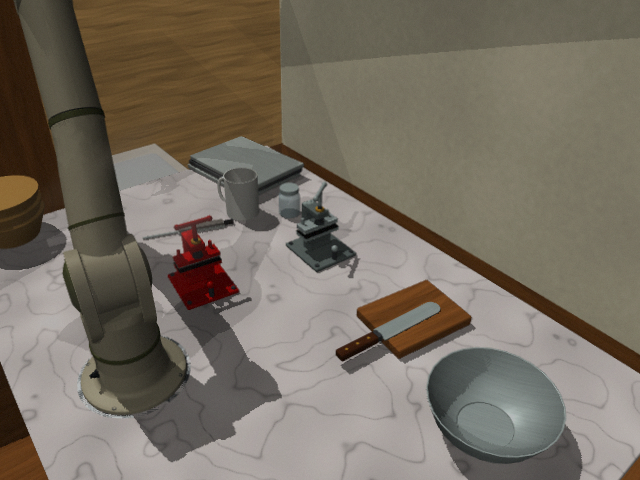

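View pics/top0.png

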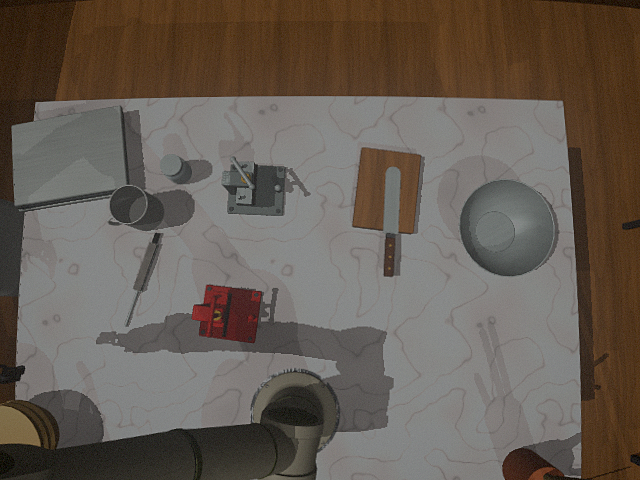

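Candidates for the clamp are grey at top (255,188) / side (318,240), and red at top (228,312) / side (203,265), which is excluded. There is one knife, at top (391,215) / side (395,325). Next I'll look at close crops.

```bash
cat > h.py <<'E'
import numpy as np, cv2
from station import bot, optics
def snap(n): return optics.snapshot(n)
F=np.diag([1,-1,-1.])
def ray(s,uv):
    p=cv2.undistortPoints(np.array([[uv]],float),s["mtx"],np.array(s["D"]))[0,0]
    T=np.array(s["cam_to_world"]); return T[:3,3],T[:3,:3]@(F@np.array([p[0],p[1],1.]))
def onz(s,uv,z):
    o,d=ray(s,uv); return o+d*(z-o[2])/d[2]
def proj(s,P):
    T=np.array(s["cam_to_world"]); P=np.atleast_2d(np.array(P,float))
    Pc=(P-T[:3,3])@T[:3,:3]@F
    return cv2.projectPoints(Pc,np.zeros(3),np.zeros(3),s["mtx"],np.array(s["D"]))[0][:,0]
def tri(s1,u1,s2,u2):
    o1,d1=ray(s1,u1);o2,d2=ray(s2,u2)
    A=np.stack([d1,-d2],1); t=np.linalg.lstsq(A,o2-o1,rcond=None)[0]
    a=o1+t[0]*d1;b=o2+t[1]*d2; return (a+b)/2,np.linalg.norm(a-b)
def crop(s,x0,y0,x1,y1,k,fn,pts=None):
    im=s["image"][y0:y1,x0:x1,::-1]; im=cv2.resize(im,None,fx=k,fy=k,interpolation=cv2.INTER_CUBIC)
    im=np.clip(im.astype(float)*1.4,0,255).astype(np.uint8)
    for j,u in enumerate(range(x0,x1,10)): 
        cv2.line(im,((u-x0)*k,0),((u-x0)*k,6),(0,255,255),1)
        if (u%20)==0: cv2.putText(im,str(u),((u-x0)*k,16),0,.35,(0,255,255),1)
    for v in range(y0,y1,10):
        cv2.line(im,(0,(v-y0)*k),(6,(v-y0)*k),(0,255,255),1)
        if (v%20)==0: cv2.putText(im,str(v),(8,(v-y0)*k+4),0,.35,(0,255,255),1)
    if pts is not None:
        for p in pts: cv2.circle(im,(int((p[0]+.5-x0)*k),int((p[1]+.5-y0)*k)),2,(0,255,0),-1)
    cv2.imwrite(fn,im)
E
python3 - <<'E'
from h import *
s=snap("side");t=snap("top")
crop(t,210,140,320,230,7,"pics/c1.png"); crop(s,275,170,365,280,5,"pics/c2.png")
crop(t,340,140,440,285,4,"pics/c3.png"); crop(s,330,275,480,365,5,"pics/c4.png")
E
```

```text
(no output)
```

View pics/c1.png

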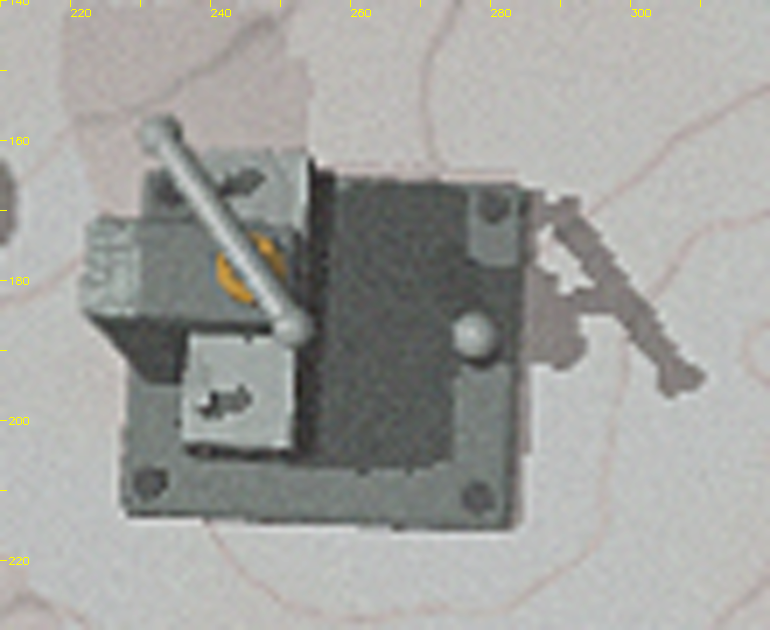

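View pics/c2.png

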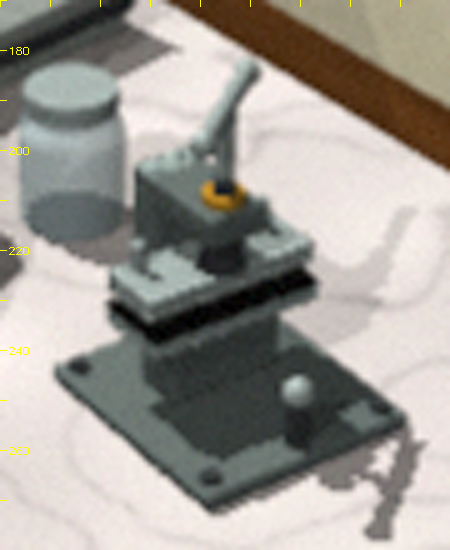

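View pics/c3.png

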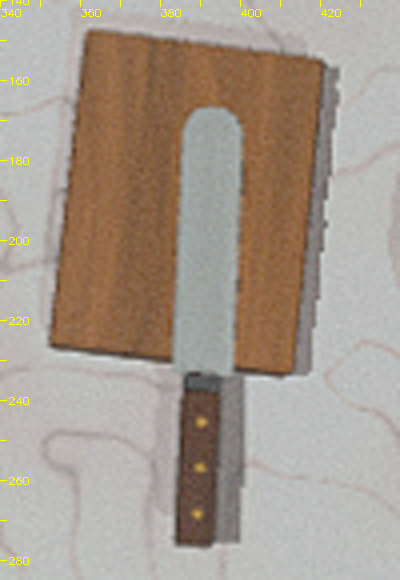

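View pics/c4.png

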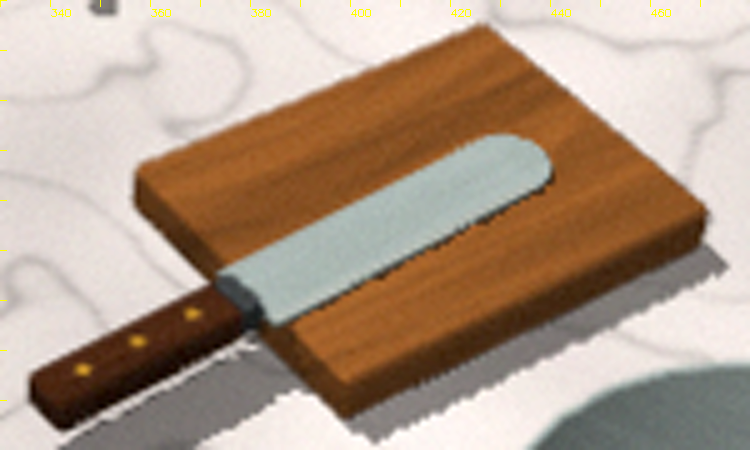

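```bash
cat > fit.py <<'E'
from h import *
from scipy.optimize import least_squares
def R(a): return np.array([[np.cos(a),-np.sin(a),0],[np.sin(a),np.cos(a),0],[0,0,1]])
s=snap("side");t=snap("top")
# clamp: base corners
M=np.array([[-75,73],[-75,-93],[75,-93]])/1000
ut=np.array([[228.5,213],[283,215.2],[284.8,167]]); us=np.array([[287,243.5],[318,271],[356,252.5]])
def res(p):
    P=np.c_[M,np.full(3,p[3])]@R(p[2]).T+[p[0],p[1],0]
    return np.r_[(proj(t,P)-ut).ravel(),(proj(s,P)-us).ravel()]
r=least_squares(res,[.45,.1,0,.01]); print("clamp",r.x,np.round(r.fun,1)); 
for n,a,b in (("e1",(232.5,159),(325,183)),("e2",(251.7,186.5),(314.5,200))):
    p,e=tri(t,a,s,b);print(n,p,e); 
print("ball",tri(t,(277.5,187.5),s,(334.5,247.8)))
# knife blade: pixels on top at z .033
K=[(383.2,233),(398.4,234),(385.7,175),(400.2,175),(392.5,167)]
for k in K: print(k,onz(t,k,.033))
for k in [(382,276),(393,276.3)]: print('hand',onz(t,k,.0415))
for n,k in (("heelspine",(373.5,330)),("heeledge",(384,339.5)),("tip",(440,308))): print(n,onz(s,k,.033))
E
python3 fit.py
```

```text
clamp [ 0.65102551  0.12391454 -0.03404513  0.00970723] [-1.   0.2  0.4 -0.2  0.9 -1.4 -2.   0.1 -0.7 -0.2  1.4  0.8]
e1 [0.68718838 0.15039973 0.20583841] 0.0029689619498461358
e2 [0.61415656 0.10218434 0.19726418] 0.0030400849854356725
ball (array([0.64667273, 0.04808048, 0.05096836]), np.float64(0.0008711438643700188))
(383.2, 233) [ 0.51654317 -0.25666753  0.033     ]
(398.4, 234) [ 0.51365377 -0.30074709  0.033     ]
(385.7, 175) [ 0.68839109 -0.26727158  0.033     ]
(400.2, 175) [ 0.68860753 -0.31014738  0.033     ]
(392.5, 167) [ 0.71273259 -0.28793955  0.033     ]
hand [ 0.39242178 -0.25011521  0.0415    ]
hand [ 0.39149385 -0.28147929  0.0415    ]
heelspine [ 0.51611023 -0.25718807  0.033     ]
heeledge [ 0.51372716 -0.29646362  0.033     ]
tip [ 0.70964561 -0.30355272  0.033     ]
```

```bash
cat > ov.py <<'E'
from h import *
import sys
def R(a): return np.array([[np.cos(a),-np.sin(a),0],[np.sin(a),np.cos(a),0],[0,0,1]])
def seg(a,b,n=25): 
    a=np.array(a,float);b=np.array(b,float);return a+(b-a)*np.linspace(0,1,n)[:,None]
def box(x0,x1,y0,y1,z):
    c=[(x0,y0,z),(x1,y0,z),(x1,y1,z),(x0,y1,z)]
    return np.vstack([seg(c[i],c[(i+1)%4]) for i in range(4)])
def clampm(g=8,tz=200,z0=10): return np.vstack([box(-75,75,-93,73,z0),box(-60,60,-12,32,73+g+14),box(-20,20,-16,66,140),seg((0,-78,0),(0,-78,58),5)])/1000
def knifem(): return np.vstack([box(-100,85,-22,22,3),box(-224,-112,-14,14,11.5)])/1000
def place(M,x,y,a,z=0): return M@R(a).T+[x,y,z]
if __name__=="__main__":
    s=snap("side");t=snap("top")
    C=place(clampm(),.651,.125,-.034); K=place(knifem(),.6145,-.2843,-.058,.030)
    crop(t,210,140,320,230,7,"pics/o1.png",proj(t,C)); crop(s,275,170,365,280,5,"pics/o2.png",proj(s,C))
    crop(t,340,140,440,285,4,"pics/o3.png",proj(t,K)); crop(s,330,275,480,365,5,"pics/o4.png",proj(s,K))
    import cv2
    a=[cv2.imread(f"pics/o{i}.png") for i in (1,2)]; b=np.zeros((600,1220,3),np.uint8)
    b[:600,:770]=a[0][:600];b[:550,770:1220]=a[1]; cv2.imwrite("pics/oA.png",cv2.resize(b,(800,393)))
E
python3 ov.py
```

```text
(no output)
```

View pics/o1.png

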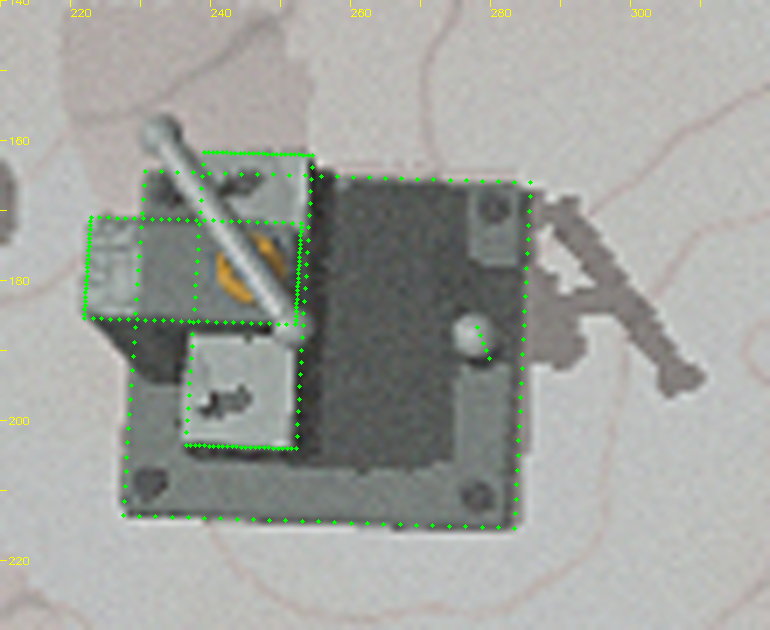

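View pics/o2.png

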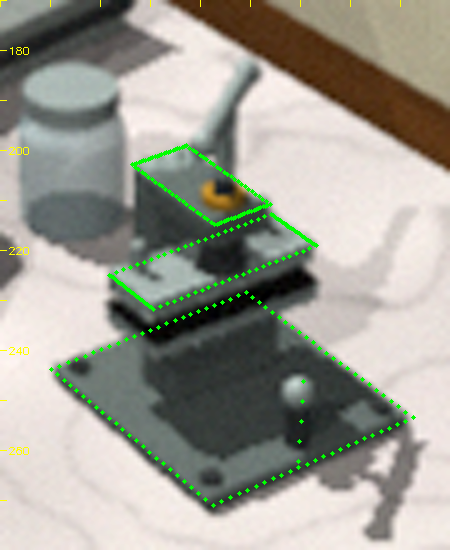

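View pics/o3.png

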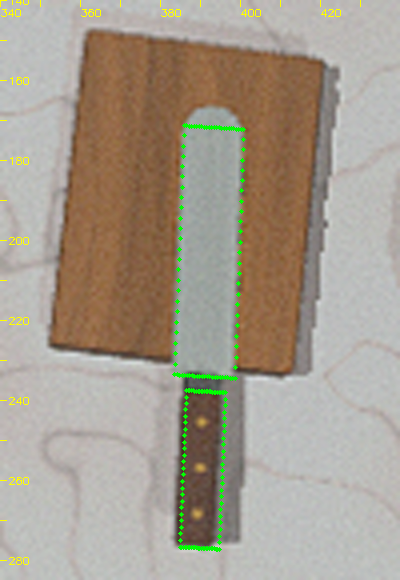

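View pics/o4.png

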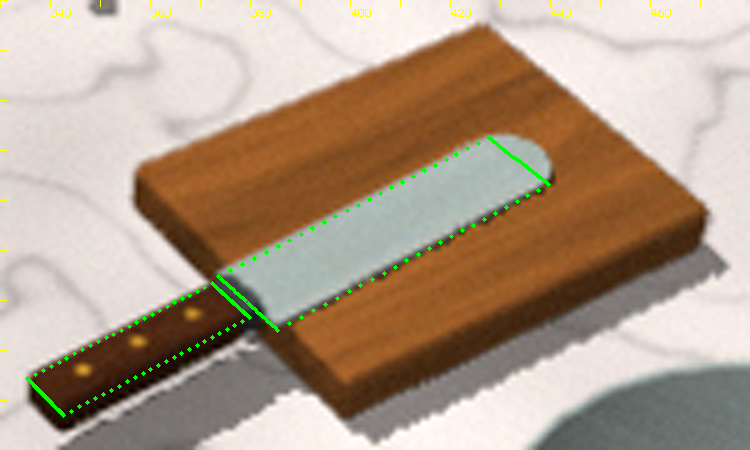

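The grey clamp and the knife both match their models in the two views. The clamp is at about (0.650, 0.125) with yaw -0.03, and the knife at (0.6145, -0.283) with yaw -0.065. I'm moving now.

>>> move_arm --pt "0 0 -4 -4.5 1" --pt "0 0 -4 -4.5 1" --pt "-3.6 -3.3 0 0 1" --pt "-3.6 -3.3 0 0 1" --pt "-3.6 -3.3 0 0 1" --grip_force 100

```text
time: 0.9
eef_pos: [0.2618, 0.6002, 0.3286]
ee_rot: [[-0.998, 0.064, 0.0], [0.064, 0.998, 0.001], [-0.0, 0.001, -1.0]]
wrist_force: [0.7, 0.4, -0.5]
gripper_width: 0.998
```

>>> move_arm --pt "-3.6 -3.3 0 0 1" --pt "-3.6 -3.3 0 0 1" --pt "-3.6 -3.3 0 0 1" --pt "-3.6 -3.3 0 0 1" --pt "-3.6 -3.3 0 0 1"

```text
time: 1.4
eef_pos: [0.431, 0.4236, 0.3286]
ee_rot: [[-0.998, 0.065, 0.0], [0.065, 0.998, 0.0], [-0.0, 0.0, -1.0]]
wrist_force: [0.8, 0.3, -0.3]
gripper_width: 0.998
```

>>> move_arm --pt "-1.5 -4.6 0 0 1" --pt "-1.5 -4.6 0 0 1" --pt "-1.5 -4.6 0 0 1" --pt "-1.5 -4.6 0 0 1" --pt "-1.5 -4.6 0 0 1"

```text
time: 1.9
eef_pos: [0.49, 0.1889, 0.3286]
ee_rot: [[-0.998, 0.065, 0.001], [0.065, 0.998, 0.0], [-0.001, 0.0, -1.0]]
wrist_force: [0.6, 0.3, 0.1]
gripper_width: 0.999
```

>>> move_arm --pt "-1 -4.6 0 0 1" --pt "-1 -4.6 0 0 1" --pt "0 -4.6 0 0 1" --pt "0 -4.6 0 0 1" --pt "0 -4.6 0 0 1"

```text
time: 2.4
eef_pos: [0.4945, -0.0419, 0.3286]
ee_rot: [[-0.998, 0.065, 0.001], [0.065, 0.998, 0.0], [-0.001, 0.0, -1.0]]
wrist_force: [0.6, -0.7, -0.1]
gripper_width: 0.999
```

>>> move_arm --pt "1 -4 2 0 1" --pt "1 -4 2 0 1" --pt "1 -4 2 0 1" --pt "0 0 0 0 1"

```text
time: 2.8
eef_pos: [0.4539, -0.1626, 0.2666]
ee_rot: [[-0.997, 0.072, -0.004], [0.072, 0.997, -0.001], [0.004, -0.001, -1.0]]
wrist_force: [-0.6, 0.4, 0.2]
gripper_width: 1.001
```

>>> move_arm --pt "0 0 0 0 1"

```text
time: 2.9
eef_pos: [0.4568, -0.1585, 0.2682]
ee_rot: [[-0.998, 0.067, -0.001], [0.067, 0.998, 0.0], [0.001, 0.0, -1.0]]
wrist_force: [-0.5, 1.0, 0.6]
gripper_width: 1.002
```

```bash
python3 -c "
from h import *
st=bot.state();print(st['eef_pos'],st['ee_rot'],st['joint_positions'],st['moment'])"
```

```text
[ 0.4567906  -0.15854189  0.26816486] [[-9.97737879e-01  6.72219789e-02 -5.75267773e-04]
 [ 6.72219063e-02  9.97738039e-01  1.44574254e-04]
 [ 5.83685107e-04  1.05576613e-04 -9.99999824e-01]] [ 0.05627225  0.28746527  0.20502965  2.12529683 -0.08599267  0.7369709
  1.82041578] [ 0.05932306  0.03031646 -0.02943023]
```

>>> move_arm --pt "-1.2 -3.8 3 0 1" --pt "-1.2 -3.8 3 0 1" --pt "-1.2 -3.8 4 0 1" --pt "0 0 4 0 1" --pt "0 0 0 0 1"

```text
time: 3.4
eef_pos: [0.4838, -0.2678, 0.1292]
ee_rot: [[-0.998, 0.064, -0.006], [0.064, 0.998, 0.003], [0.006, 0.003, -1.0]]
wrist_force: [-0.9, 0.6, -0.3]
gripper_width: 0.999
```

```bash
python3 -c "
from h import *
st=bot.state();print(st['eef_pos'],st['ee_rot'],st['joint_positions'],st['moment'])
crop(snap('side'),300,200,480,380,4,'pics/d1.png')
crop(snap('top'),320,130,440,290,4,'pics/d2.png')"
```

```text
[ 0.48379672 -0.26777303  0.1291994 ] [[-0.99794469  0.06382177 -0.00575913]
 [ 0.06380363  0.99795708  0.00328048]
 [ 0.00595673  0.00290628 -0.99997804]] [ 0.29922007  0.57004963  0.15079249  2.09927664 -0.17429633  0.49037739
  2.08802792] [-0.02491819  0.07240659 -0.00039413]
```

View pics/d1.png

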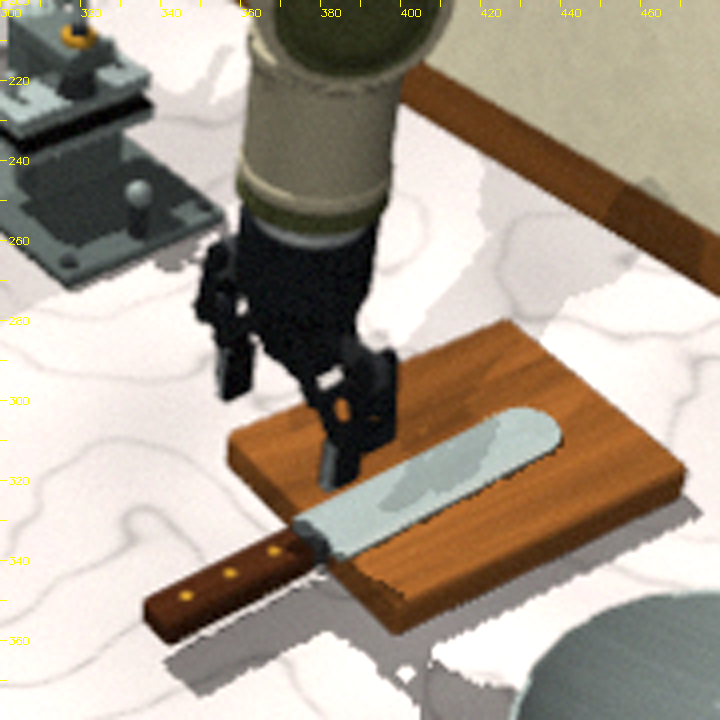

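>>> move_arm --pt "0 0 0 0 1"

```text
time: 3.6
eef_pos: [0.486, -0.2685, 0.1349]
ee_rot: [[-0.998, 0.063, 0.003], [0.063, 0.998, -0.0], [-0.003, -0.0, -1.0]]
wrist_force: [-0.1, 0.7, -0.0]
gripper_width: 1.001
```

```bash
python3 -c "
from h import *
st=bot.state();print(st['eef_pos'],st['ee_rot'])
t=snap('top')
for p in [(353,226),(412.5,233)]: print(onz(t,p,.03))"
```

```text
[ 0.48599202 -0.26851822  0.13490516] [[-9.98030357e-01  6.26827910e-02  2.50502942e-03]
 [ 6.26818614e-02  9.98033458e-01 -4.47973101e-04]
 [-2.52818338e-03 -2.90070846e-04 -9.99996762e-01]]
[ 0.53731585 -0.16973411  0.03      ]
[ 0.51697621 -0.34251835  0.03      ]
```

>>> move_arm --pt "0 -0.6 3 0 1" --pt "0 0 3 0 1" --pt "0 0 2.5 0 1" --pt "0 0 2 0 1" --pt "0 0 0 0 1"

```text
time: 4.15
eef_pos: [0.4845, -0.2746, 0.0276]
ee_rot: [[-0.998, 0.063, -0.001], [0.063, 0.998, 0.001], [0.001, 0.001, -1.0]]
wrist_force: [-0.6, -0.1, 0.5]
gripper_width: 0.999
```

>>> move_arm --pt "0 0 0 0 1"

```text
time: 4.25
eef_pos: [0.4851, -0.2753, 0.0293]
ee_rot: [[-0.998, 0.064, 0.001], [0.064, 0.998, -0.0], [-0.001, -0.0, -1.0]]
wrist_force: [-0.7, -0.6, 0.7]
gripper_width: 1.0
```

```bash
python3 -c "
from h import *
st=bot.state();print(st['eef_pos'],st['ee_rot'])
crop(snap('side'),300,200,480,380,4,'pics/d3.png')"
```

```text
[ 0.48506678 -0.27534816  0.02933211] [[-9.97946527e-01  6.40366765e-02  1.42625092e-03]
 [ 6.40360417e-02  9.97947468e-01 -4.86463090e-04]
 [-1.45447497e-03 -3.94132688e-04 -9.99998865e-01]]
```

View pics/d3.png

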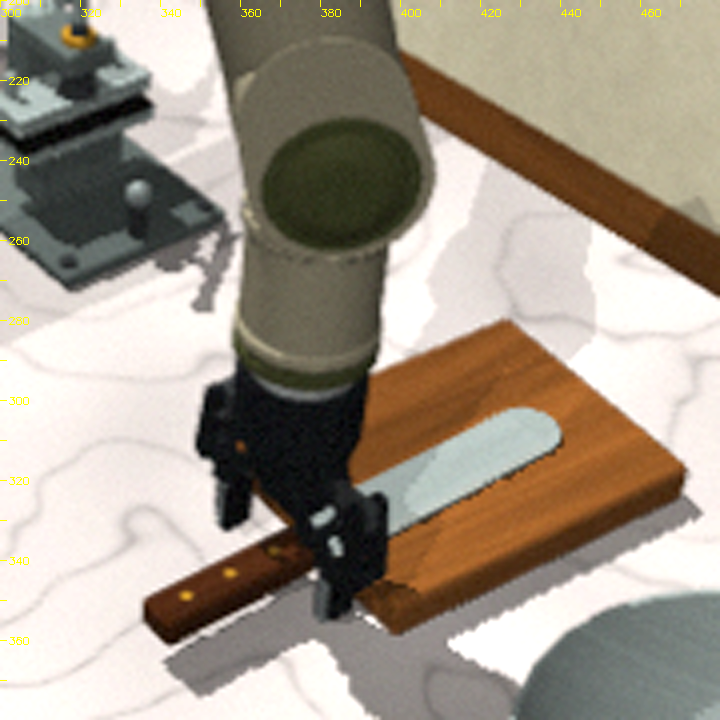

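The fingers straddle the front of the handle, pads at side view (358,320) and (382,345). I'm closing them.

>>> move_arm --pt "0 0 0 0 0" --pt "0 0 0 0 0" --pt "0 0 0 0 0" --pt "0 0 0 0 0" --pt "0 0 0 0 0" --grip_force 100

```text
time: 4.8
eef_pos: [0.4844, -0.2754, 0.0284]
ee_rot: [[-0.998, 0.065, 0.001], [0.065, 0.998, -0.0], [-0.001, 0.0, -1.0]]
wrist_force: [-2.2, 2.3, 8.0]
gripper_width: 0.316
```

>>> move_arm --pt "0 0 0 0 0" --pt "0 0 0 0 0" --pt "0 0 0 0 0"

```text
time: 5.1
eef_pos: [0.4844, -0.2754, 0.0284]
ee_rot: [[-0.998, 0.065, 0.001], [0.065, 0.998, -0.0], [-0.001, 0.0, -1.0]]
wrist_force: [-1.1, 1.7, 7.3]
gripper_width: 0.31
```

>>> move_arm --pt "0 0 -1 0 0" --pt "0 0 -1.5 0 0" --pt "0 0 -2.5 0 0" --pt "0 0 -2 0 0" --pt "0 0 0 0 0"

```text
time: 5.6
eef_pos: [0.485, -0.276, 0.1002]
ee_rot: [[-0.998, 0.065, 0.003], [0.065, 0.998, -0.001], [-0.003, -0.001, -1.0]]
wrist_force: [1.1, -0.2, -3.3]
gripper_width: 0.31
```

>>> move_arm --pt "0 0 0 0 0" --pt "0 0 0 0 0"

```text
time: 5.8
eef_pos: [0.4837, -0.2751, 0.097]
ee_rot: [[-0.998, 0.065, -0.001], [0.065, 0.998, 0.001], [0.001, 0.001, -1.0]]
wrist_force: [0.4, 0.4, -3.0]
gripper_width: 0.314
```

```bash
python3 -c "
from h import *
st=bot.state();print(st['eef_pos'],st['ee_rot'],st['moment'])
crop(snap('side'),300,200,480,380,4,'pics/d4.png')
crop(snap('top'),340,130,440,280,4,'pics/d5.png')"
```

```text
[ 0.48371935 -0.27506362  0.09703231] [[-9.97915650e-01  6.45170710e-02 -1.37915389e-03]
 [ 6.45161103e-02  9.97916399e-01  7.30131335e-04]
 [ 1.42338621e-03  6.39631842e-04 -9.99998782e-01]] [-0.0037482   0.26518797 -0.03783574]
```

View pics/d4.png

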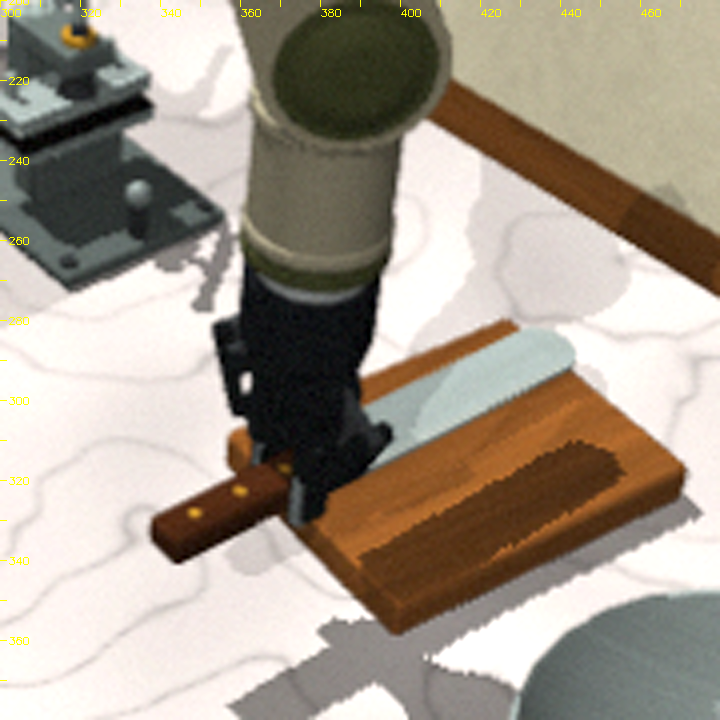

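View pics/d5.png

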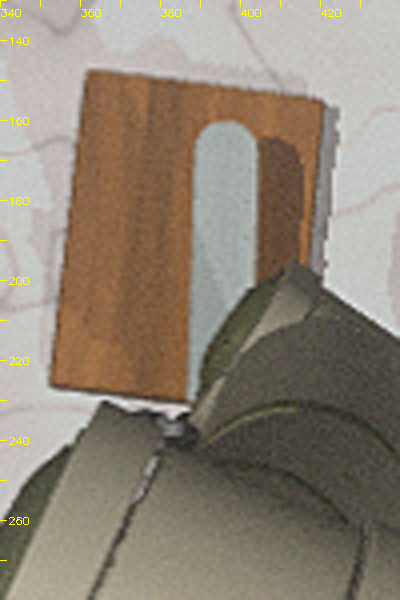

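```bash
cat > sag.py <<'E'
from ov import *
import sys
def kn(g,yaw,pitch,gx=-.130,zoff=0):
    # g: world of grip point (knife coords (gx,0,.0015)); pitch>0 : tip down
    M=knifem()-[gx,0,.0015]
    c,s_=np.cos(pitch),np.sin(pitch)
    P=np.array([[c,0,s_],[0,1,0],[-s_,0,c]])
    return M@P.T@R(yaw).T+g
if __name__=="__main__":
    st=bot.state();e=st["eef_pos"]
    s=snap("side");t=snap("top")
    g=e+[0,0.0008,.0031]
    for i,p in enumerate((0,.03)):
        K=kn(g,-.0648,p)
        crop(s,300,200,480,380,4,f"pics/s{i}.png",proj(s,K)); crop(t,340,130,440,280,4,f"pics/st{i}.png",proj(t,K))
E
python3 sag.py
```

```text
(no output)
```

View pics/s0.png

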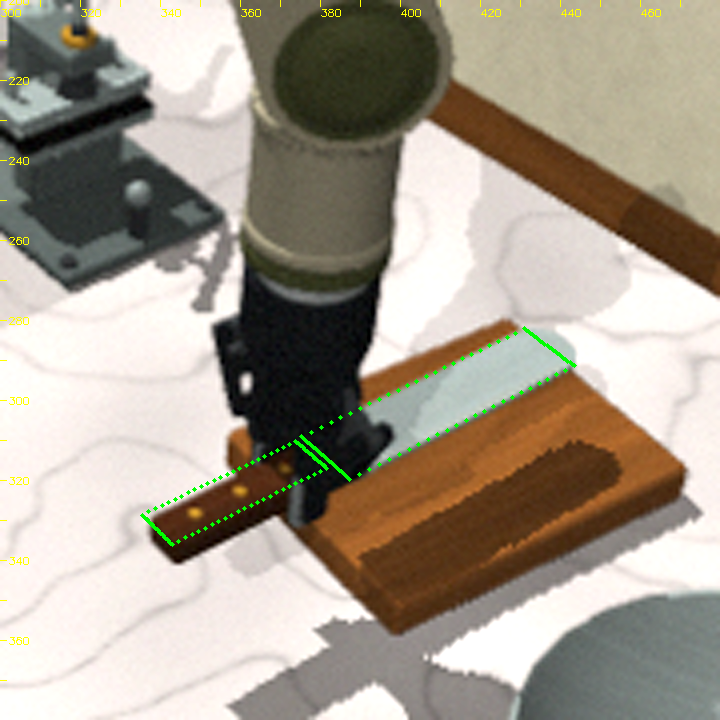

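View pics/st0.png

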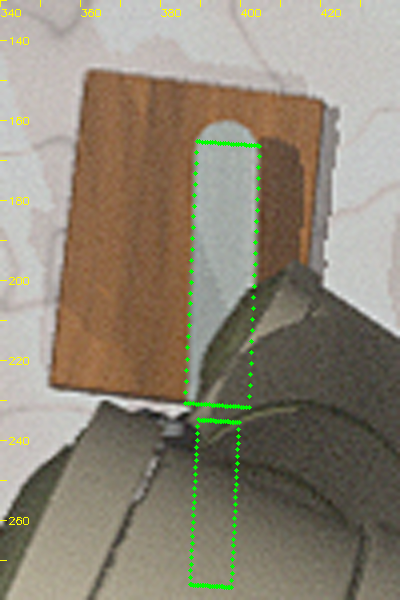

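```bash
python3 - <<'E'
from ov import *
s=snap("side");t=snap("top")
crop(s,330,270,450,350,6,"pics/z1.png"); crop(t,375,150,420,240,6,"pics/z2.png")
E
```

```text
(no output)
```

View pics/z1.png

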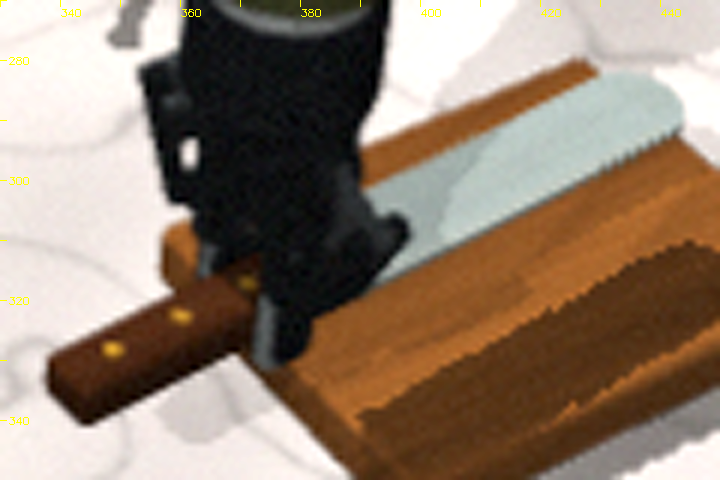

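View pics/z2.png

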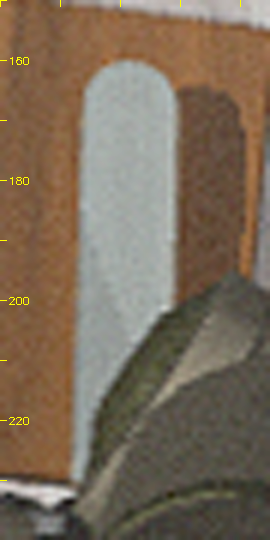

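```bash
cat > kfit.py <<'E'
from ov import *
from scipy.optimize import least_squares
from scipy.spatial.transform import Rotation as Ro
def Tm(p,M): return Ro.from_euler('ZYX',p[3:6]).apply(np.asarray(M)/1000)+p[:3]
def lined(cam,p,A,B,uv):
    q=proj(cam,Tm(p,[A,B])); d=q[1]-q[0]; n=np.array([-d[1],d[0]])/np.linalg.norm(d)
    return (np.atleast_2d(uv)-q[0])@n
def fit(s,t,obs,p0,prior,sig,rx=None):
    # obs: list of (cam,'spine'/'edge'/'tip'/'rivet'i, uv)
    nr=0 if rx is not None else 3
    def f(v):
        p=v[:6]; X=rx if rx is not None else v[6:9]; r=[]
        for c,k,uv in obs:
            cam=s if c=='s' else t
            if k=='spine': r+=list(lined(cam,p,(-100,22,3),(90,22,3),uv))
            elif k=='edge': r+=list(lined(cam,p,(-100,-22,3),(90,-22,3),uv))
            elif k=='tip': r.append((proj(cam,Tm(p,[(100,0,3)]))[0]-uv)[1])
            elif k=='heel': r+=list(proj(cam,Tm(p,[(-100,22,3)]))[0]-uv)
            else: r+=list(proj(cam,Tm(p,[(X[int(k[1])],0,11.5)]))[0]-uv)
        return np.r_[r,(p-prior)/sig]
    v0=np.r_[p0,[-135,-162,-190]] if nr else np.array(p0)
    return least_squares(f,v0)
E
cat > k1.py <<'E'
from kfit import *
s=snap("side");t=snap("top")
ob0=[('t','spine',[(383.2,230),(385.8,180)]),('t','edge',[(398.2,230),(400.3,180)]),('t','tip',(392.7,166.8)),
 ('s','spine',[(375,329),(418,306.2)]),('s','edge',[(390,337),(434,313.5)]),
 ('s','r0',(368.6,337.8)),('s','r1',(357.4,343.2)),('s','r2',(346.6,349)),('t','r0',(390.2,245)),('t','r1',(389.7,256.5)),('t','r2',(389,268))]
p0=np.array([.6145,-.283,.03,-.06,0,0])
a=fit(s,t,ob0,p0,p0,[.01,.01,.0005,.1,.002,.002]); print(np.round(a.x,4)); print(np.round(a.fun,1))
ob1=[('t','spine',[(388.5,170),(387.5,225)]),('t','edge',[(404.7,170),(404.2,195)]),('t','tip',(396.3,160)),
 ('s','spine',[(390.8,301.3),(427.5,283.7)]),('s','edge',[(393.3,317.5),(440,293.5)]),
 ('s','r2',(348.8,328.2)),('s','r1',(360.2,322.5)),('s','r0',(371.7,317.2))]
p1=np.r_[a.x[:6]]; p1[2]+=.0686
b=fit(s,t,ob1,p1,p1,[.02,.02,.02,.2,.2,.05],rx=a.x[6:9]); print(np.round(b.x,4)); print(np.round(b.fun,1))
E
python3 k1.py
```

```text
[ 6.136000e-01 -2.837000e-01  3.010000e-02 -6.380000e-02 -0.000000e+00
 -0.000000e+00 -1.325483e+02 -1.659427e+02 -1.985830e+02]
[ 0.3  0.6  0.1  0.2 -0.   0.4 -0.4 -0.4 -0.6 -0.2  0.   0.1  0.2 -0.1
  0.   0.1 -0.2  0.  -0.   0.2 -0.1 -0.1 -0.1  0.2 -0.  -0.  -0. ]
[ 0.6135 -0.2848  0.0983 -0.0542  0.0066  0.0112]
[-0.5  0.3  0.   0.2  0.3 -0.4 -0.   0.3  0.3  0.3 -0.   0.1  0.1 -0.1
 -0.1 -0.  -0.1 -0.   0.   0.   0.2]
```

```bash
cat > cfit.py <<'E'
from kfit import *
s=snap("side");t=snap("top")
T=lambda L:[(x/7+210,y/7+140) for x,y in L]
S=lambda L:[(x/5+275,y/5+170) for x,y in L]
# (cam, A,B (z symbolic),pts)
def obs(v):
    zb,zj=v[3],v[4]
    return [('t',(-60,-12,zj),(60,-12,zj),T([(308,165),(296,440)])),
 ('t',(-60,32,zj),(60,32,zj),T([(188,340),(184,435)])),
 ('t',(-60,-12,zj),(-60,32,zj),T([(188,447),(290,450)])),
 ('t',(60,-12,zj),(60,32,zj),T([(215,152),(300,152)])),
 ('t',(-20,66,140),(20,66,140),T([(90,222),(84,305)])),
 ('t',(20,66,140),(20,-16,140),T([(100,217),(150,219)])),
 ('t',(-20,66,140),(-20,-16,140),T([(100,316),(250,324)])),
 ('t',(-75,73,zb),(75,73,zb),T([(127,410),(124,505)])),
 ('t',(-75,73,zb),(-75,-93,zb),T([(140,513),(500,524)])),
 ('t',(-75,-93,zb),(75,-93,zb),T([(523,200),(514,510)])),
 ('t',(75,-93,zb),(75,73,zb),T([(350,179),(510,185)])),
 ('s',(-75,73,zb),(-75,-93,zb),S([(75,382),(195,490)])),
 ('s',(-75,-93,zb),(75,-93,zb),S([(225,502),(390,420)])),
 ('s',(-60,-12,zj),(60,-12,zj),S([(160,306),(305,247)])),
 ('s',(-60,32,zj),(-60,-12,zj),S([(115,278),(148,304)])),
 ('s',(-20,66,140),(-20,-16,140),S([(140,170),(210,222)]))]
def f(v):
    p=np.r_[v[0],v[1],0,v[2],0,0]; r=[]
    for c,A,B,uv in obs(v): r+=list(lined(s if c=='s' else t,p,A,B,uv))
    return np.r_[r,(v[3]-10)/5,(v[4]-95)/2]
a=least_squares(f,[.65,.125,-.03,10,95],loss='soft_l1',x_scale=[.01,.01,.01,1,1]); print(np.round(a.x,4)); print(np.round(a.fun,1))
J=a.jac; print(np.sqrt(np.diag(np.linalg.inv(J.T@J)))*.5)
E
python3 cfit.py
```

```text
[ 6.50100e-01  1.24500e-01 -2.91000e-02  1.07303e+01  9.51402e+01]
[-0.2  0.1 -0.3 -0.2 -0.4 -0.4 -0.1  0.2  0.3  0.1 -0.   0.1 -0.3  0.3
 -0.1  0.3 -0.3 -0.2 -0.5  0.  -0.5 -0.8 -1.2  0.   1.  -0.6  0.4  0.
 -0.3 -0.3 -0.3 -0.   0.1  0.1]
[4.43319363e-04 4.94056375e-04 6.48219986e-03 1.31724143e+00
 7.53717997e-01]
```

>>> move_arm --pt "0 0 0 -1.7 0" --pt "-0.2 1.5 0 0 0" --pt "-0.2 3 0 0 0" --pt "-0.2 3 0 0 0" --pt "-0.2 3 0 0 0"

```text
time: 6.8
eef_pos: [0.496, -0.1687, 0.0979]
ee_rot: [[-0.999, 0.035, 0.0], [0.035, 0.999, 0.001], [-0.0, 0.001, -1.0]]
wrist_force: [0.2, 0.6, -2.9]
gripper_width: 0.312
```

>>> move_arm --pt "-0.2 3 0 0 0" --pt "-0.2 3 0 0 0" --pt "-0.2 3 0 0 0" --pt "-0.2 3 0 0 0" --pt "-0.2 3 0 0 0"

```text
time: 7.3
eef_pos: [0.511, -0.0188, 0.098]
ee_rot: [[-0.999, 0.034, 0.0], [0.034, 0.999, 0.001], [-0.0, 0.001, -1.0]]
wrist_force: [0.2, -0.3, -2.1]
gripper_width: 0.305
```

>>> move_arm --pt "-0.2 3 0 0 0" --pt "0 1.5 0 0 0" --pt "0 0 0 0 0" --pt "0 0 0 0 0"

```text
time: 7.7
eef_pos: [0.5144, 0.0244, 0.0979]
ee_rot: [[-0.999, 0.033, -0.0], [0.033, 0.999, 0.0], [0.0, 0.0, -1.0]]
wrist_force: [-0.6, 0.2, -2.4]
gripper_width: 0.312
```

```bash
python3 -c "
from h import *
st=bot.state();print(st['eef_pos'],st['ee_rot'],st['moment'],st['joint_positions'])
"
```

```text
[0.5144181  0.02436467 0.09790871] [[-9.99441965e-01  3.34026722e-02 -1.38455505e-04]
 [ 3.34026718e-02  9.99441975e-01  5.42093930e-06]
 [ 1.38559317e-04  7.93130452e-07 -9.99999990e-01]] [-0.03174312  0.28292881  0.00761387] [-0.290226    0.59709907  0.19181028  2.20834103 -0.3087542   0.36056798
  1.6964414 ]
```

>>> move_arm --pt "-0.2 1.3 0.8 0 0" --pt "-0.1 1.3 0.8 0 0" --pt "0 0 0.8 0 0" --pt "0 0 0 0 0" --pt "0 0 0 0 0"

```text
time: 8.2
eef_pos: [0.5183, 0.049, 0.0734]
ee_rot: [[-0.999, 0.036, -0.001], [0.036, 0.999, -0.001], [0.001, -0.001, -1.0]]
wrist_force: [0.2, -0.4, -2.7]
gripper_width: 0.312
```

```bash
python3 -c "
from h import *
st=bot.state();print(st['eef_pos'],st['ee_rot'],st['moment'])
crop(snap('side'),260,180,380,300,6,'pics/e1.png');crop(snap('top'),220,140,330,280,5,'pics/e2.png')
"
```

```text
[0.51832206 0.04899017 0.07339226] [[-9.99364930e-01  3.56170102e-02 -1.07934832e-03]
 [ 3.56175778e-02  9.99365362e-01 -5.11342400e-04]
 [ 1.06045084e-03 -5.49461434e-04 -9.99999287e-01]] [0.02713536 0.30194446 0.07374693]
```

View pics/e1.png

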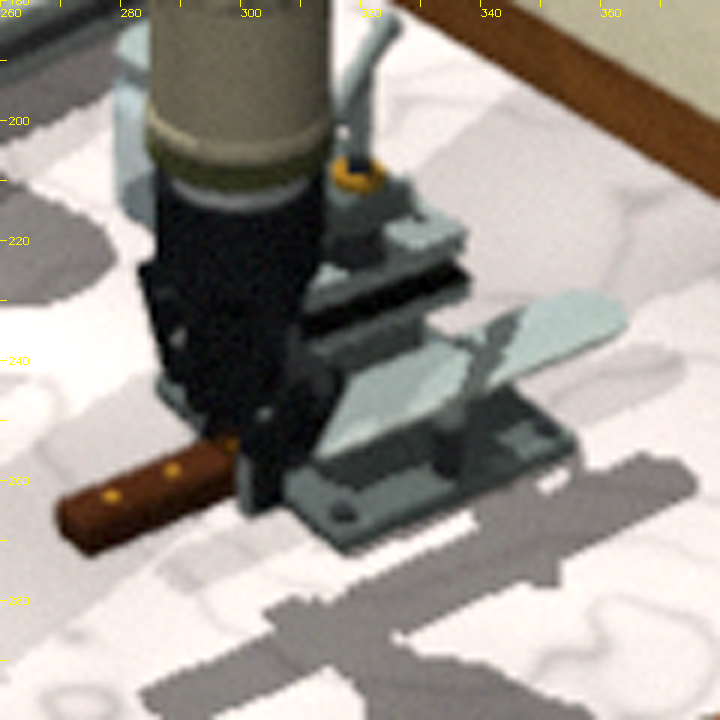

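View pics/e2.png

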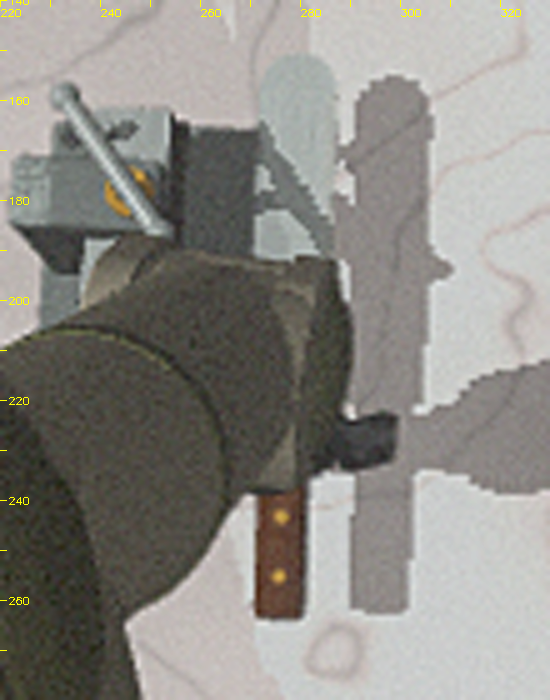

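```bash
python3 -c "
from h import *
import cv2
s=snap('side');cv2.imwrite('pics/f1.png',s['image'][:,:,::-1])
t=snap('top');cv2.imwrite('pics/f2.png',t['image'][:,:,::-1])
for z in (.2,.3,.4,.5): print(z,onz(t,(250,190),z),onz(t,(282,190),z))
print(tri(t,(244,190),s,(311,190)))
"
```

```text
0.2 [0.60565528 0.10508701 0.2       ] [0.60550468 0.02324424 0.2       ]
0.3 [0.58321117 0.08991499 0.3       ] [0.58307366 0.01518032 0.3       ]
0.4 [0.56076706 0.07474298 0.4       ] [0.56064263 0.0071164  0.4       ]
0.5 [0.53832296 0.05957096 0.5       ] [ 0.5382116  -0.00094752  0.5       ]
(array([0.60306441, 0.11368913, 0.22691203]), np.float64(0.008249249451629083))
```

View pics/f1.png

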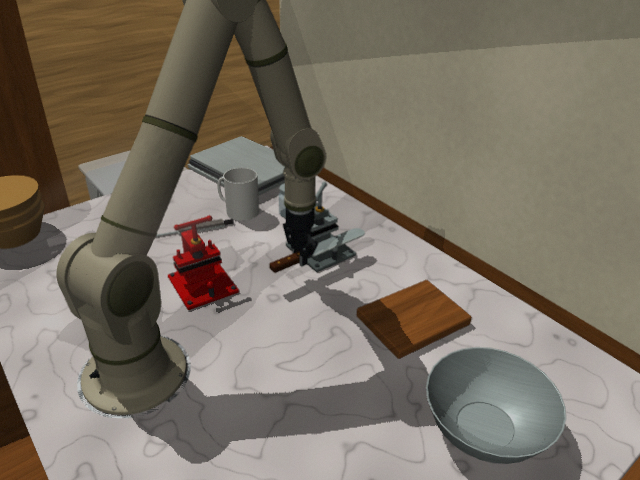

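View pics/f2.png

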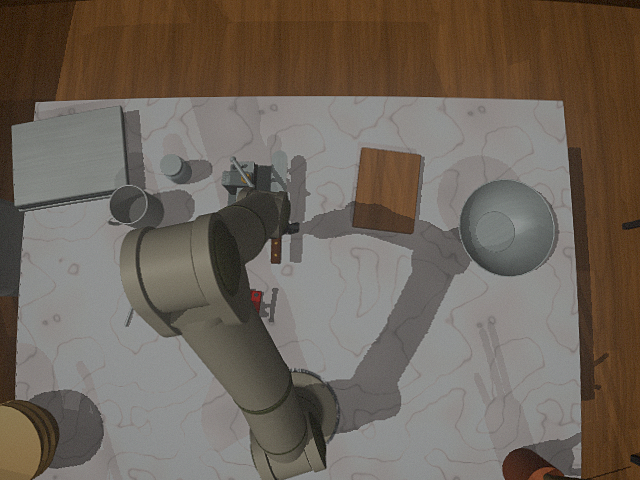

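```bash
python3 - <<'E'
from kfit import *
s=snap("side");t=snap("top")
rx=[-132.5,-165.9,-198.6]
ob=[('t','spine',[(272,158),(271.2,189)]),('t','edge',[(287.2,158),(286.8,186)]),('t','tip',(279.4,150.8)),('t','r1',(276.2,243.4)),('t','r2',(275.8,255.2)),
('s','spine',[(317.5,243),(353.3,228.8)]),('s','edge',[(315,255.8),(360,236.7)]),('s','r2',(278.5,262.7)),('s','r1',(288.7,258.3)),('s','r0',(298.7,253.8))]
p=np.array([.648,.043,.075,-.03,.0,0])
b=fit(s,t,ob,p,p,[.02,.02,.01,.2,.05,.03],rx=rx); print(np.round(b.x,4)); print(np.round(b.fun,1))
c=np.array([.6501,.1245]);a=-.029
print("in clamp",R(a)[:2,:2].T@(b.x[:2]-c), b.x[3]-a)
E
```

```text
[ 6.469e-01  4.230e-02  7.490e-02 -2.430e-02  6.500e-03  4.000e-04]
[-0.2  0.3 -0.4  0.2  0.2  0.1 -0.2  0.1 -0.2 -0.2  0.2  0.2  0.1  0.
 -0.2 -0.1  0.  -0.1  0.4 -0.1 -0.  -0.   0.   0.1  0. ]
in clamp [-0.0007759  -0.08222684] 0.004671811520901084
```

>>> move_arm --pt "0 1 0 0.2 0" --pt "0 1.5 0 0 0" --pt "0 1 0 0 0" --pt "0 0 0 0 0"

```text
time: 8.9
eef_pos: [0.5201, 0.0868, 0.0738]
ee_rot: [[-0.999, 0.035, 0.0], [0.035, 0.999, 0.001], [-0.0, 0.001, -1.0]]
wrist_force: [-0.5, -0.1, -2.7]
gripper_width: 0.307
```

>>> move_arm --pt "0 0.7 0 0 0" --pt "0 0.8 0 0 0" --pt "0 0.8 0 0 0"

```text
time: 9.2
eef_pos: [0.5209, 0.1079, 0.0739]
ee_rot: [[-0.999, 0.039, 0.0], [0.039, 0.999, -0.0], [-0.0, -0.0, -1.0]]
wrist_force: [0.2, -0.6, -2.7]
gripper_width: 0.311
```

>>> move_arm --pt "0 0.6 0 0 0" --pt "0 0.5 0 0 0" --pt "0 0.3 0 0 0" --pt "0 0 0 0 0"

```text
time: 9.6
eef_pos: [0.5214, 0.1219, 0.0738]
ee_rot: [[-0.999, 0.038, 0.0], [0.038, 0.999, 0.0], [-0.0, 0.0, -1.0]]
wrist_force: [-0.7, 0.6, -1.9]
gripper_width: 0.311
```

```bash
python3 -c "
from h import *
st=bot.state();print(st['eef_pos'],st['ee_rot'],st['wrist_force'],st['moment'])
crop(snap('side'),260,170,380,290,6,'pics/g1.png');crop(snap('top'),210,140,320,280,5,'pics/g2.png')
"
```

```text
[0.52140266 0.12193943 0.0738324 ] [[-9.99279992e-01  3.79407141e-02  1.89717130e-05]
 [ 3.79407153e-02  9.99279990e-01  6.71824710e-05]
 [-1.64091022e-05  6.78538994e-05 -9.99999998e-01]] [-0.65320802  0.62237188 -1.92566139] [ 0.00203542  0.25652809 -0.01444559]
```

View pics/g1.png

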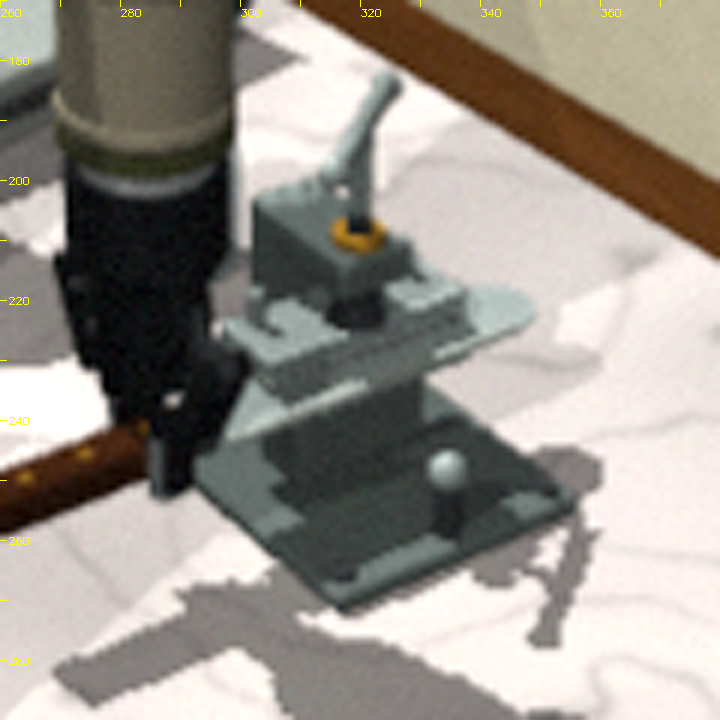

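View pics/g2.png

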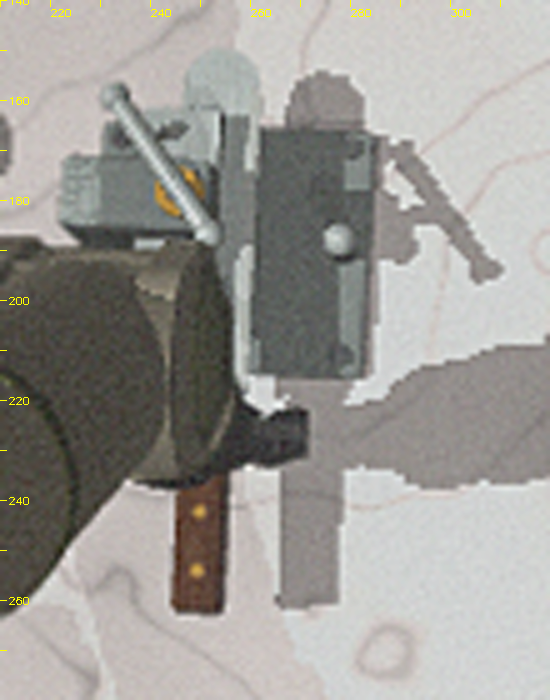

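>>> move_arm --pt "0 0.1 0 0 0" --pt "0 0.1 0 0 0" --pt "0 0.1 0 0 0" --pt "0 0 0 0 0"

```text
time: 10.1
eef_pos: [0.5216, 0.1246, 0.0739]
ee_rot: [[-0.999, 0.038, 0.0], [0.038, 0.999, 0.0], [-0.0, 0.0, -1.0]]
wrist_force: [-1.1, 0.4, -2.7]
gripper_width: 0.311
```

>>> move_arm --pt "0 0.1 0 0 0" --pt "0 0 0 0 0"

```text
time: 10.3
eef_pos: [0.5215, 0.1256, 0.0739]
ee_rot: [[-0.999, 0.038, 0.0], [0.038, 0.999, 0.0], [-0.0, 0.0, -1.0]]
wrist_force: [0.0, 0.2, -2.4]
gripper_width: 0.312
```

>>> move_arm --pt "0 0.1 0 0 0" --pt "0 0 0 0 0"

```text
time: 10.5
eef_pos: [0.5215, 0.1262, 0.0738]
ee_rot: [[-0.999, 0.039, -0.0], [0.039, 0.999, -0.0], [0.0, -0.0, -1.0]]
wrist_force: [0.0, -1.5, -3.5]
gripper_width: 0.311
```

```bash
python3 -c "
from h import *
st=bot.state();print(st['eef_pos'],st['ee_rot'],st['wrist_force'],st['moment'])
"
```

```text
[0.52153186 0.12624644 0.07383132] [[-9.99230155e-01  3.92311240e-02 -1.30710371e-04]
 [ 3.92311589e-02  9.99230124e-01 -2.75698438e-04]
 [ 1.19793781e-04 -2.80614112e-04 -9.99999953e-01]] [ 0.01966177 -1.48838954 -3.48945429] [-0.22396267  0.25527907 -0.12579696]
```

>>> move_arm --pt "0 0 0 -0.3 0" --pt "0 0.05 0 0 0" --pt "0 0 0 0 0"

```text
time: 10.8
eef_pos: [0.5215, 0.1263, 0.0738]
ee_rot: [[-0.999, 0.035, -0.0], [0.035, 0.999, -0.001], [0.0, -0.001, -1.0]]
wrist_force: [0.2, -4.1, -3.3]
gripper_width: 0.313
```

```bash
cat > st.py <<'E'
from h import *
st=bot.state();f=st['wrist_force'];m=st['moment'];print(np.round(st['eef_pos'],4),'yaw',np.round(-np.arctan2(st['ee_rot'][0][1],st['ee_rot'][1][1]),4),'F',np.round(f,2),'M',np.round(m,3),'lever',(m[2]+.01)/f[1], st['time'])
E
python3 st.py
```

```text
[0.5215 0.1263 0.0738] yaw -0.0349 F [ 0.24 -4.06 -3.29] M [-0.834  0.348 -0.701] lever 0.17015643614681492 10.8
```

>>> move_arm --pt "0 0.05 0 0.12 0" --pt "0 0 0.1 0 0" --pt "0 0 0 0 0"

```text
time: 11.1
eef_pos: [0.5216, 0.127, 0.0728]
ee_rot: [[-0.999, 0.037, 0.0], [0.037, 0.999, -0.0], [-0.0, -0.0, -1.0]]
wrist_force: [-0.8, -5.6, -0.6]
gripper_width: 0.311
```

```bash
python3 st.py
```

```text
[0.5216 0.127  0.0728] yaw -0.0365 F [-0.81 -5.62 -0.64] M [-1.051  0.299 -0.844] lever 0.14831688091447764 11.1
```

>>> move_arm --pt "0 0 0.05 0 0" --pt "0 0 0 0 0"

```text
time: 11.3
eef_pos: [0.5216, 0.127, 0.0724]
ee_rot: [[-0.999, 0.036, 0.0], [0.036, 0.999, -0.0], [-0.0, -0.0, -1.0]]
wrist_force: [-0.8, -4.7, -1.0]
gripper_width: 0.313
```

```bash
python3 st.py
```

```text
[0.5216 0.127  0.0724] yaw -0.0364 F [-0.78 -4.7  -0.98] M [-0.99   0.19  -0.846] lever 0.1778339764237435 11.3
```

>>> move_arm --pt "0 0 0.05 0 0" --pt "0 0 0 0 0"

```text
time: 11.5
eef_pos: [0.5217, 0.127, 0.0719]
ee_rot: [[-0.999, 0.037, 0.0], [0.037, 0.999, -0.0], [-0.0, -0.0, -1.0]]
wrist_force: [-0.7, -4.8, -0.9]
gripper_width: 0.308
```

```bash
python3 st.py
```

```text
[0.5217 0.127  0.0719] yaw -0.0366 F [-0.71 -4.8  -0.89] M [-0.991  0.174 -0.854] lever 0.17597546858171687 11.5
```

>>> move_arm --pt "0 0 0.05 0.12 0" --pt "0 0.03 0 0 0" --pt "0 0 0 0 0"

```text
time: 11.8
eef_pos: [0.5218, 0.1273, 0.0716]
ee_rot: [[-0.999, 0.038, 0.001], [0.038, 0.999, -0.0], [-0.001, -0.0, -1.0]]
wrist_force: [-0.8, -5.9, 0.6]
gripper_width: 0.312
```

```bash
python3 st.py
```

```text
[0.5218 0.1273 0.0716] yaw -0.0385 F [-0.79 -5.89  0.62] M [-1.103  0.198 -0.851] lever 0.14275799126351518 11.8
```

>>> move_arm --pt "0 0 0.05 0 0" --pt "0 0 0 0 0"

```text
time: 12.0
eef_pos: [0.5218, 0.1273, 0.0712]
ee_rot: [[-0.999, 0.039, 0.001], [0.039, 0.999, -0.0], [-0.001, -0.0, -1.0]]
wrist_force: [-2.6, -5.7, 4.0]
gripper_width: 0.311
```

```bash
python3 st.py
```

```text
[0.5218 0.1273 0.0712] yaw -0.0386 F [-2.58 -5.69  4.04] M [-1.131  0.239 -0.828] lever 0.14387203420874567 12.0
```

```bash
python3 -c "
from h import *
crop(snap('side'),230,190,360,280,6,'pics/i1.png');crop(snap('top'),220,140,280,270,5,'pics/i2.png')
"
```

```text
(no output)
```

View pics/i1.png

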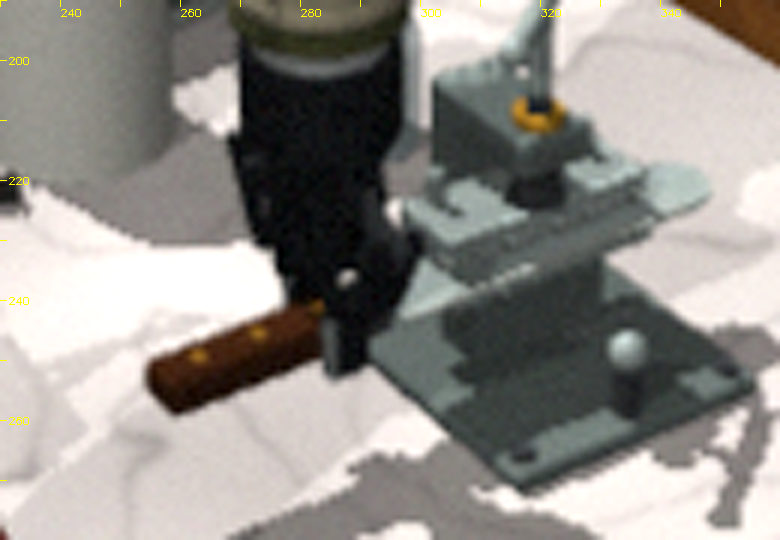

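View pics/i2.png

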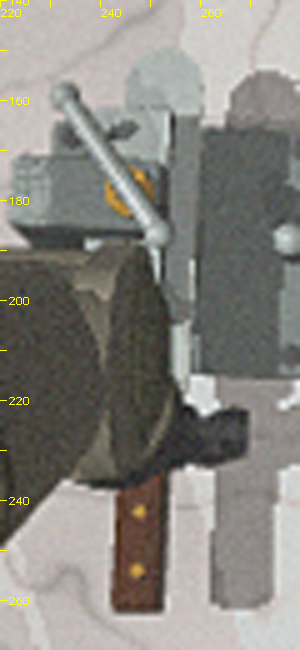

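```bash
python3 - <<'E'
from kfit import *
s=snap("side");t=snap("top")
rx=[-132.5,-165.9,-198.6]
ob=[('t','edge',[(260.2,158),(257.7,212)]),('t','tip',(253.4,149.2)),('t','r1',(247.8,242.2)),('t','r2',(247.4,254)),
('s','edge',[(298,242),(335,229)]),('s','r2',(263.2,249.2)),('s','r1',(273.3,245.3))]
p=np.array([.65,.12,.073,-.03,.0,0])
b=fit(s,t,ob,p,p,[.02,.02,.002,.2,.01,.01],rx=rx); print(np.round(b.x,4)); print(np.round(b.fun,1))
c=np.array([.6501,.1245]);a=-.029
print("in clamp",R(a)[:2,:2].T@(b.x[:2]-c), b.x[3]-a)
E
```

```text
[ 6.510e-01  1.206e-01  7.320e-02 -3.010e-02  2.000e-04 -1.000e-04]
[-0.1  0.1  0.7  0.1 -0.4 -0.1 -0.4 -1.   0.7 -0.  -0.1 -0.2 -0.1  0.
  0.   0.1 -0.   0.  -0. ]
in clamp [ 0.00097019 -0.00386213] -0.0010561555898044896
```

>>> move_arm --pt "0 0 0 0 0.38" --pt "0 0 0 0 0.45" --pt "0 0 0 0 0.6" --pt "0 0 0 0 0.7" --pt "0 0 0 0 0.7" --grip_force 20

```text
time: 12.7
eef_pos: [0.5217, 0.1281, 0.0709]
ee_rot: [[-0.999, 0.037, 0.0], [0.037, 0.999, 0.0], [-0.0, 0.0, -1.0]]
wrist_force: [-0.8, -0.0, 0.5]
gripper_width: 0.703
```

```bash
python3 st.py; python3 -c "
from h import *
crop(snap('side'),230,190,360,280,6,'pics/j1.png');crop(snap('top'),220,140,280,270,5,'pics/j2.png')
"
```

```text
[0.5217 0.1281 0.0709] yaw -0.0368 F [-0.82 -0.03  0.48] M [-0.036  0.034 -0.009] lever -0.03153799676233405 12.7
```

View pics/j1.png

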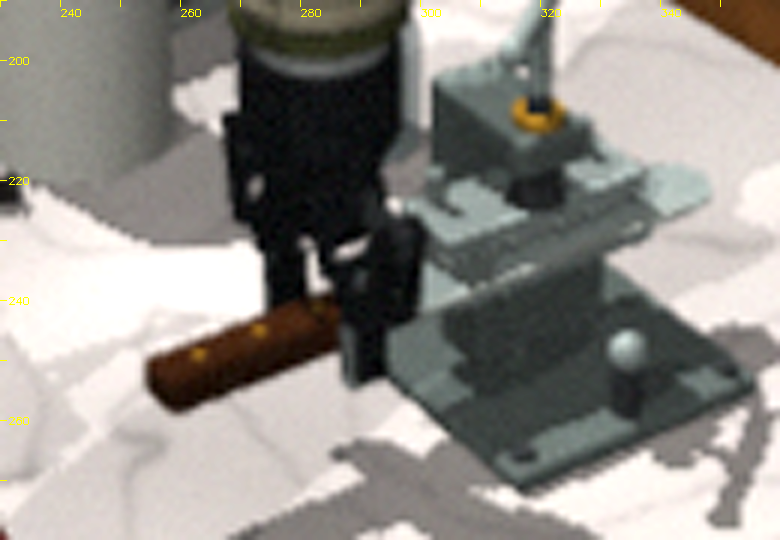

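View pics/j2.png

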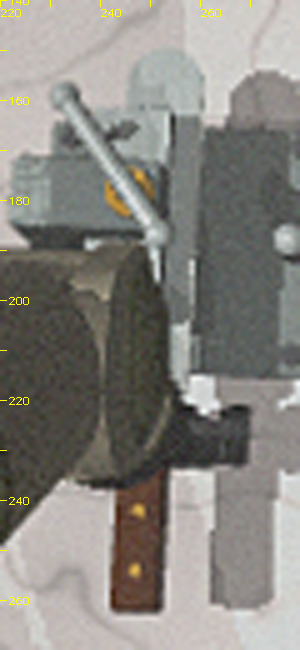

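```bash
python3 -c "
from h import *
t=snap('top')
a=onz(t,(162/7+210-.5,133/7+140-.5),.2);b=onz(t,(291/7+210-.5,327/7+140-.5),.2)
print(a,b,(a+b)/2,np.degrees(np.arctan2(*(a-b)[[1,0]])),np.linalg.norm(a-b),bot.state()['joint_positions'])"
```

```text
[0.68901006 0.15203362 0.2       ] [0.61553763 0.10255062 0.2       ] [0.65227385 0.12729212 0.2       ] 33.95990504610533 0.08858196731159794 [-0.48071445  0.66094691  0.19804005  2.17182174 -0.37080498  0.33978833
  1.5612909 ]
```

>>> move_arm --pt "0 0 -2 0 0.7" --pt "0 0 -4 0 0.7" --pt "0 0 -4.5 0 0.7" --pt "0 0 -4.5 0 0.7" --pt "0 0 -4.5 0 0.7"

```text
time: 13.35
eef_pos: [0.5212, 0.1275, 0.2677]
ee_rot: [[-0.999, 0.038, -0.0], [0.038, 0.999, -0.0], [0.0, -0.0, -1.0]]
wrist_force: [1.2, 0.3, -0.2]
gripper_width: 0.698
```

>>> move_arm --pt "0 0 -3 0 0.7" --pt "0 0 0 -7.1 0.7" --pt "0 0 0 -7.1 0.7" --pt "0 0 0 -7.1 0.7" --pt "0 0 0 -7.1 0.7"

```text
time: 13.85
eef_pos: [0.5214, 0.1278, 0.296]
ee_rot: [[-0.895, -0.447, 0.0], [-0.447, 0.895, 0.0], [-0.0, 0.0, -1.0]]
wrist_force: [0.0, 0.3, -0.2]
gripper_width: 0.702
```

```bash
python3 st.py; python3 -c "
from h import *
print(bot.state()['joint_positions'],bot.state()['ee_rot'])
crop(snap('side'),230,150,360,280,5,'pics/l1.png');crop(snap('top'),200,130,300,280,5,'pics/l2.png')
"
```

```text
[0.5214 0.1278 0.296 ] yaw 0.4634 F [ 0.03  0.29 -0.21] M [-0.01   0.016 -0.004] lever 0.019416229859010266 13.85
[-0.57138969  0.32485727  0.29907545  1.9891045  -0.12617327  0.8449441
  1.83112349] [[-8.94516682e-01 -4.47034556e-01  1.09676157e-04]
 [-4.47034544e-01  8.94516687e-01  1.14932580e-04]
 [-1.49485987e-04  5.37800790e-05 -9.99999987e-01]]
```

View pics/l1.png

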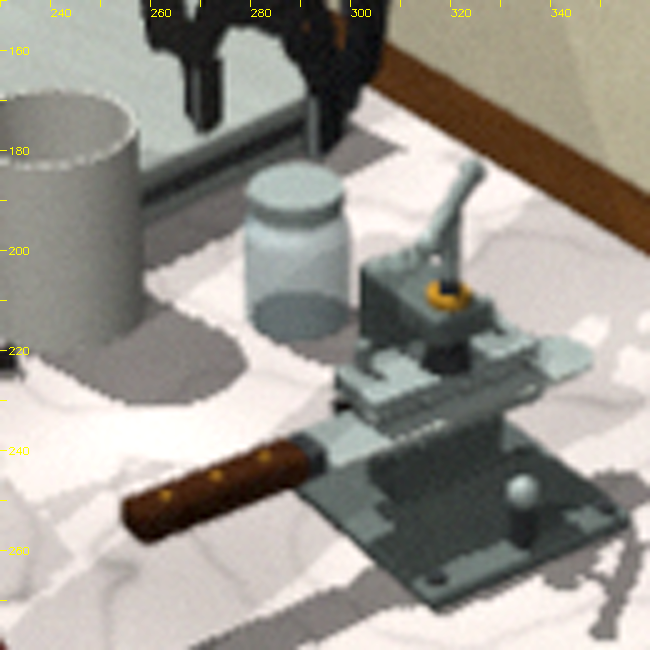

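View pics/l2.png

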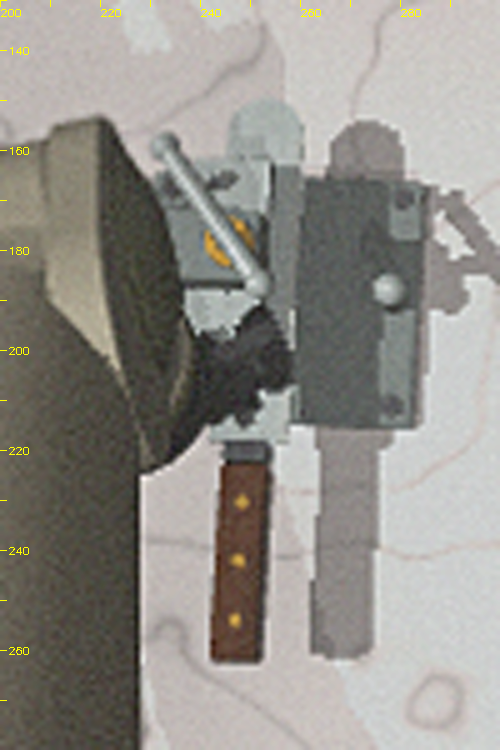

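```bash
python3 - <<'E'
from kfit import *
s=snap("side");t=snap("top")
rx=[-132.5,-165.9,-198.6]
crop(t,225,140,270,270,5,'pics/m1.png'); crop(s,250,200,360,270,7,'pics/m2.png')
ob=[('t','edge',[(260.4,160),(258,216)]),('t','r0',(248.2,230.2)),('t','r1',(247.6,242)),('t','r2',(247,253.8)),('t','tip',(253.2,149.5)),
('s','r2',(263.4,249.2)),('s','r1',(273.4,245.3)),('s','r0',(283.2,241.4))]
p=np.array([.65,.12,.073,-.03,.0,0])
b=fit(s,t,ob,p,p,[.02,.02,.001,.2,.01,.01],rx=rx); print(np.round(b.x,4)); print(np.round(b.fun,1))
c=np.array([.6501,.1245]);a=-.029
print("in clamp",R(a)[:2,:2].T@(b.x[:2]-c), b.x[3]-a)
E
```

```text
[ 6.511e-01  1.201e-01  7.300e-02 -3.390e-02 -1.200e-03 -1.000e-04]
[-0.1  0.5  0.3 -0.4  0.3 -0.2  0.2 -0.2  0.4 -0.2 -0.1 -0.3 -0.  -0.2
 -0.   0.1  0.  -0.  -0.  -0.1 -0. ]
in clamp [ 0.00116148 -0.00438027] -0.004866435030343039
```

View pics/m1.png

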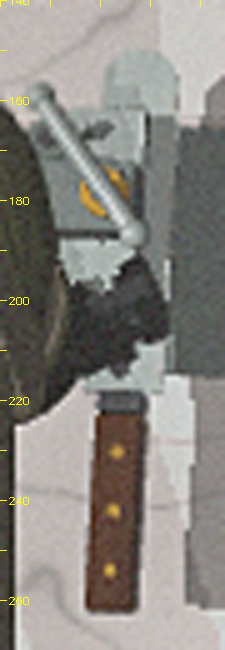

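View pics/m2.png

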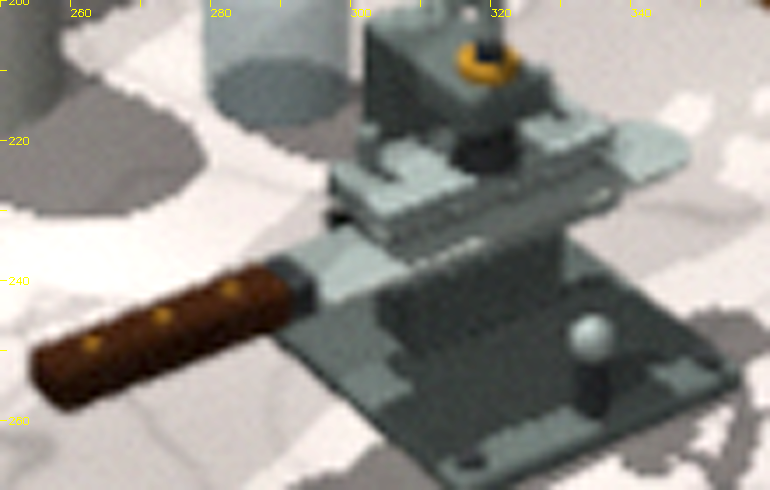

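>>> move_arm --pt "0 0 0 -7.2 0.6" --pt "-3.6 -2.4 0 0 0.6" --pt "-3.6 -2.4 0 0 0.6" --pt "-3.6 -2.4 0 0 0.6" --pt "0 0 0 0 0.6"

```text
time: 14.55
eef_pos: [0.6559, 0.1269, 0.2949]
ee_rot: [[-0.837, -0.548, 0.002], [-0.548, 0.837, -0.001], [-0.001, -0.002, -1.0]]
wrist_force: [-0.0, -0.3, -0.4]
gripper_width: 0.599
```

>>> move_arm --pt "0 0 0 0 0.6" --pt "0 0 0 0 0.6"

```text
time: 14.75
eef_pos: [0.6505, 0.1273, 0.2955]
ee_rot: [[-0.835, -0.55, -0.001], [-0.55, 0.835, -0.0], [0.001, 0.0, -1.0]]
wrist_force: [-1.1, -0.1, -0.2]
gripper_width: 0.602
```

```bash
python3 st.py; python3 -c "
from h import *
print(bot.state()['joint_positions'],bot.state()['ee_rot'])
crop(snap('side'),260,130,380,250,5,'pics/n1.png');crop(snap('top'),200,130,300,230,5,'pics/n2.png')
"
```

```text
[0.6505 0.1273 0.2955] yaw 0.5826 F [-1.08 -0.09 -0.17] M [0.042 0.049 0.015] lever -0.28946336462227246 14.75
[-0.45617668  0.48805658  0.26975696  1.71268473 -0.15287403  0.96276171
  2.02467316] [[-8.35048421e-01 -5.50175000e-01 -1.26676524e-03]
 [-5.50175154e-01  8.35049241e-01 -2.54623087e-04]
 [ 1.19789861e-03  4.84320155e-04 -9.99999165e-01]]
```

View pics/n1.png

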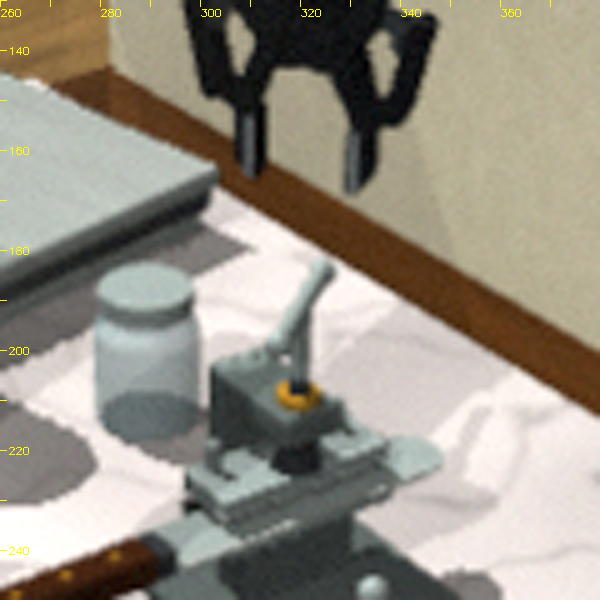

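View pics/n2.png

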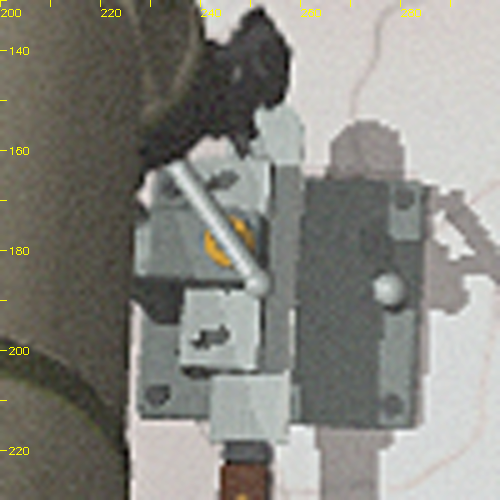

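>>> move_arm --pt "0 0 3 0 0.6" --pt "0 0 3 0 0.6" --pt "0 0 1.5 0 0.6" --pt "0 0 0 0 0.6" --pt "0 0 0 0 0.6"

```text
time: 15.35
eef_pos: [0.6517, 0.1273, 0.2218]
ee_rot: [[-0.834, -0.551, 0.001], [-0.551, 0.834, 0.0], [-0.001, -0.0, -1.0]]
wrist_force: [0.5, -0.2, 0.6]
gripper_width: 0.601
```

>>> move_arm --pt "0 0 1 0 0.6" --pt "0 0 1 0 0.6" --pt "0 0 0 0 0.6"

```text
time: 15.65
eef_pos: [0.6508, 0.1273, 0.1997]
ee_rot: [[-0.834, -0.551, -0.002], [-0.551, 0.834, -0.0], [0.001, 0.001, -1.0]]
wrist_force: [-0.0, -0.9, -0.5]
gripper_width: 0.597
```

```bash
python3 st.py; python3 -c "
from h import *
crop(snap('side'),260,130,380,250,5,'pics/p1.png')
"
```

```text
[0.6508 0.1273 0.1997] yaw 0.584 F [-0.04 -0.86 -0.52] M [ 0.005 -0.012  0.02 ] lever -0.03443648920195441 15.65
```

View pics/p1.png

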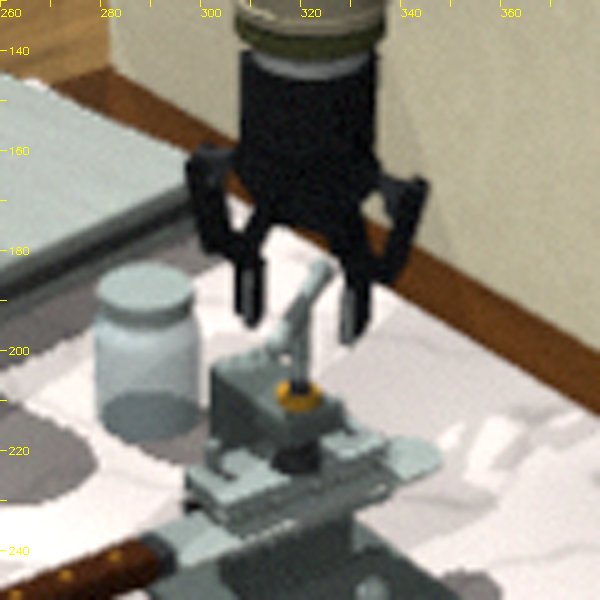

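>>> move_arm --pt "0 0 0 0 0" --pt "0 0 0 0 0" --pt "0 0 0 0 0" --pt "0 0 0 0 0" --pt "0 0 0 0 0" --grip_force 110

```text
time: 16.2
eef_pos: [0.651, 0.1283, 0.2015]
ee_rot: [[-0.834, -0.552, -0.0], [-0.552, 0.834, 0.001], [-0.0, 0.001, -1.0]]
wrist_force: [-4.9, 2.5, 6.4]
gripper_width: 0.104
```

```bash
python3 st.py; python3 -c "
from h import *
print(bot.state()['joint_positions'],bot.state()['ee_rot'])
crop(snap('side'),260,130,380,250,5,'pics/q1.png')
"
```

```text
[0.651  0.1283 0.2015] yaw 0.5851 F [-4.93  2.45  6.42] M [0.545 0.798 0.244] lever 0.10371653731385873 16.2
[-0.43277483  0.58442241  0.23691793  1.80203906 -0.18753621  0.77714432
  2.0563662 ] [[-8.33643038e-01 -5.52303398e-01 -4.92578440e-04]
 [-5.52303566e-01  8.33642243e-01  1.17565951e-03]
 [-2.38686549e-04  1.25213320e-03 -9.99999188e-01]]
```

View pics/q1.png

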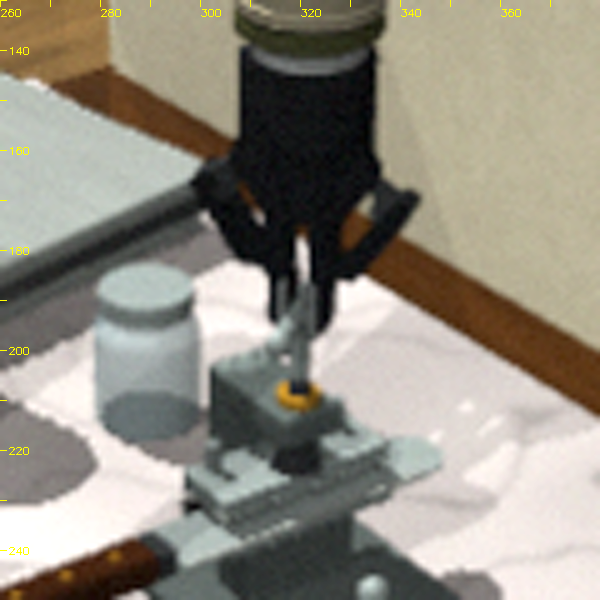

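>>> move_arm --pt "0 0.08 0 0 0" --pt "0 0 0.02 5 0" --pt "0 0 0.035 8 0" --pt "0 0 0.035 8 0"

```text
time: 16.65
eef_pos: [0.6509, 0.1283, 0.2006]
ee_rot: [[-0.977, -0.211, 0.0], [-0.211, 0.977, 0.001], [-0.0, 0.001, -1.0]]
wrist_force: [-2.7, 0.6, 4.8]
gripper_width: 0.105
```

```bash
python3 st.py
```

```text
[0.6509 0.1283 0.2006] yaw 0.2127 F [-2.71  0.58  4.76] M [0.252 0.554 0.373] lever 0.6572817815730311 16.65
```

>>> move_arm --pt "0 0 0.035 8 0" --pt "0 0 0.035 8 0" --pt "0 0 0.035 8 0"

```text
time: 16.95
eef_pos: [0.6509, 0.1281, 0.1995]
ee_rot: [[-0.979, 0.205, 0.0], [0.205, 0.979, 0.0], [-0.0, 0.0, -1.0]]
wrist_force: [-2.7, 0.0, 4.8]
gripper_width: 0.108
```

```bash
python3 st.py
```

```text
[0.6509 0.1281 0.1995] yaw -0.2064 F [-2.72  0.03  4.84] M [0.135 0.521 0.442] lever 14.520464342823043 16.95
```

>>> move_arm --pt "0 0 0.035 8 0" --pt "0 0 0.035 8 0" --pt "0 0 0.035 8 0"

```text
time: 17.25
eef_pos: [0.6509, 0.128, 0.1984]
ee_rot: [[-0.811, 0.585, 0.0], [0.585, 0.811, 0.0], [0.0, 0.0, -1.0]]
wrist_force: [-3.9, 0.8, 3.9]
gripper_width: 0.109
```

```bash
python3 st.py;  python3 -c "
from h import *
crop(snap('side'),260,130,380,250,5,'pics/r1.png')
crop(snap('top'),220,130,300,260,4,'pics/r2.png')
"
```

```text
[0.6509 0.128  0.1984] yaw -0.6253 F [-3.9   0.79  3.95] M [0.083 0.534 0.366] lever 0.47833945311698256 17.25
```

View pics/r1.png

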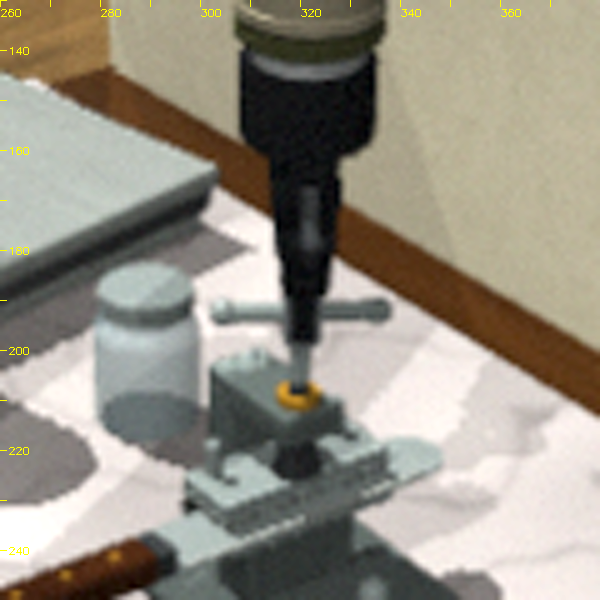

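View pics/r2.png

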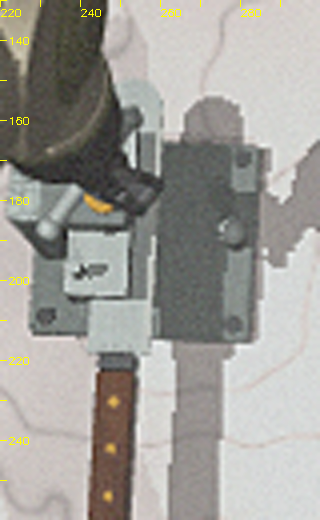

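>>> move_arm --pt "0 0 0.018 4 0" --pt "0 0 0.018 4 0"

```text
time: 17.55
eef_pos: [0.6509, 0.128, 0.1981]
ee_rot: [[-0.724, 0.69, 0.0], [0.69, 0.724, 0.0], [0.0, 0.0, -1.0]]
wrist_force: [-3.2, 1.5, 5.6]
gripper_width: 0.105
```

```bash
python3 st.py
```

```text
[0.6509 0.128  0.1981] yaw -0.7618 F [-3.17  1.47  5.58] M [0.084 0.676 0.372] lever 0.2595746601485673 17.55
```

>>> move_arm --pt "0 0 0.018 4 0" --pt "0 0 0.018 4 0"

```text
time: 17.75
eef_pos: [0.6509, 0.1279, 0.1977]
ee_rot: [[-0.62, 0.784, -0.0], [0.784, 0.62, 0.0], [0.0, 0.0, -1.0]]
wrist_force: [-2.8, 0.6, 5.7]
gripper_width: 0.107
```

```bash
python3 st.py
```

```text
[0.6509 0.1279 0.1977] yaw -0.9016 F [-2.82  0.63  5.68] M [0.036 0.639 0.344] lever 0.5606664857357204 17.75
```

>>> move_arm --pt "0 0 0.018 4 0"

```text
time: 17.85
eef_pos: [0.6508, 0.1279, 0.1975]
ee_rot: [[-0.564, 0.826, -0.0], [0.826, 0.564, 0.0], [0.0, 0.0, -1.0]]
wrist_force: [-3.9, 0.8, 5.7]
gripper_width: 0.104
```

```bash
python3 st.py
```

```text
[0.6508 0.1279 0.1975] yaw -0.9714 F [-3.86  0.85  5.67] M [0.103 0.708 0.346] lever 0.41957726342389484 17.85
```

>>> move_arm --pt "0 0 0.018 4 0"

```text
time: 17.95
eef_pos: [0.6508, 0.1279, 0.1974]
ee_rot: [[-0.505, 0.863, -0.0], [0.863, 0.505, 0.0], [0.0, 0.0, -1.0]]
wrist_force: [-3.4, -0.1, 6.1]
gripper_width: 0.109
```

```bash
python3 st.py
```

```text
[0.6508 0.1279 0.1974] yaw -1.0412 F [-3.39 -0.08  6.1 ] M [0.094 0.727 0.395] lever -5.149421227153921 17.95
```

>>> move_arm --pt "0 0 0.018 4 0"

```text
time: 18.05
eef_pos: [0.6508, 0.1279, 0.1972]
ee_rot: [[-0.444, 0.896, -0.0], [0.896, 0.444, 0.0], [0.0, -0.0, -1.0]]
wrist_force: [-3.7, 0.5, 7.0]
gripper_width: 0.104
```

```bash
python3 st.py
```

```text
[0.6508 0.1279 0.1972] yaw -1.111 F [-3.7   0.52  7.05] M [0.074 0.704 0.401] lever 0.7949960009333601 18.05
```

>>> move_arm --pt "0 0 0.018 4 0"

```text
time: 18.15
eef_pos: [0.6508, 0.1279, 0.197]
ee_rot: [[-0.38, 0.925, -0.0], [0.925, 0.38, 0.0], [0.0, -0.0, -1.0]]
wrist_force: [-4.5, -0.1, 5.3]
gripper_width: 0.105
```

```bash
python3 st.py
```

```text
[0.6508 0.1279 0.197 ] yaw -1.1809 F [-4.48 -0.15  5.34] M [0.066 0.736 0.398] lever -2.750388375929706 18.15
```

>>> move_arm --pt "0 0 0.018 4 0"

```text
time: 18.25
eef_pos: [0.6508, 0.1279, 0.1968]
ee_rot: [[-0.315, 0.949, -0.0], [0.949, 0.315, 0.0], [0.0, -0.0, -1.0]]
wrist_force: [-3.7, -0.6, 6.2]
gripper_width: 0.107
```

```bash
python3 st.py
```

```text
[0.6508 0.1279 0.1968] yaw -1.2507 F [-3.7  -0.56  6.19] M [0.082 0.756 0.356] lever -0.6491880757228738 18.25
```

>>> move_arm --pt "0 0 0.018 4 0"

```text
time: 18.35
eef_pos: [0.6507, 0.1279, 0.1967]
ee_rot: [[-0.248, 0.969, -0.0], [0.969, 0.248, 0.0], [0.0, -0.0, -1.0]]
wrist_force: [-3.6, 0.3, 5.6]
gripper_width: 0.097
```

```bash
python3 st.py
```

```text
[0.6507 0.1279 0.1967] yaw -1.3205 F [-3.63  0.31  5.57] M [0.088 0.722 0.404] lever 1.3397009162281253 18.35
```

>>> move_arm --pt "0 0 0.018 4 0"

```text
time: 18.45
eef_pos: [0.6507, 0.1279, 0.1965]
ee_rot: [[-0.18, 0.984, -0.0], [0.984, 0.18, 0.0], [0.0, -0.0, -1.0]]
wrist_force: [-4.5, 1.0, 6.6]
gripper_width: 0.102
```

```bash
python3 st.py
```

```text
[0.6507 0.1279 0.1965] yaw -1.3902 F [-4.54  1.    6.62] M [0.059 0.798 0.377] lever 0.38553087600259717 18.45
```

>>> move_arm --pt "0 0 0.018 4 0"

```text
time: 18.55
eef_pos: [0.6507, 0.1279, 0.1963]
ee_rot: [[-0.11, 0.994, -0.0], [0.994, 0.11, 0.0], [0.0, -0.0, -1.0]]
wrist_force: [-4.5, -0.6, 6.2]
gripper_width: 0.103
```

```bash
python3 st.py
```

```text
[0.6507 0.1279 0.1963] yaw -1.4601 F [-4.46 -0.59  6.23] M [0.049 0.854 0.39 ] lever -0.6746182047219458 18.55
```

>>> move_arm --pt "0 0 0.018 4 0"

```text
time: 18.65
eef_pos: [0.6507, 0.1279, 0.1961]
ee_rot: [[-0.041, 0.999, -0.0], [0.999, 0.041, 0.0], [0.0, -0.0, -1.0]]
wrist_force: [-4.2, -0.4, 5.9]
gripper_width: 0.108
```

```bash
python3 st.py
```

```text
[0.6507 0.1279 0.1961] yaw -1.5299 F [-4.19 -0.41  5.86] M [0.069 0.845 0.36 ] lever -0.9068986589632386 18.65
```

>>> move_arm --pt "0 0 0.018 4 0"

```text
time: 18.75
eef_pos: [0.6507, 0.1279, 0.1959]
ee_rot: [[0.029, 1.0, -0.0], [1.0, -0.029, 0.0], [0.0, -0.0, -1.0]]
wrist_force: [-4.1, 1.5, 6.9]
gripper_width: 0.105
```

```bash
python3 st.py
```

```text
[0.6507 0.1279 0.1959] yaw -1.5997 F [-4.12  1.47  6.94] M [0.06  0.851 0.409] lever 0.28553862697984533 18.75
```

>>> move_arm --pt "0 0 0.018 4 0"

```text
time: 18.85
eef_pos: [0.6507, 0.1279, 0.1958]
ee_rot: [[0.099, 0.995, -0.001], [0.995, -0.099, 0.0], [0.0, -0.001, -1.0]]
wrist_force: [-4.0, 0.5, 5.9]
gripper_width: 0.106
```

```bash
python3 st.py
```

```text
[0.6507 0.1279 0.1958] yaw -1.6695 F [-4.02  0.49  5.86] M [0.066 0.895 0.358] lever 0.7440374326117998 18.85
```

>>> move_arm --pt "0 0 0.018 4 0"

```text
time: 18.95
eef_pos: [0.6507, 0.1279, 0.1956]
ee_rot: [[0.168, 0.986, -0.001], [0.986, -0.168, 0.0], [0.0, -0.001, -1.0]]
wrist_force: [-4.4, -0.3, 7.8]
gripper_width: 0.108
```

```bash
python3 st.py
```

```text
[0.6507 0.1279 0.1956] yaw -1.7393 F [-4.36 -0.32  7.81] M [0.04  0.906 0.374] lever -1.1919997745561404 18.95
```

>>> move_arm --pt "0 0 0.018 4 0"

```text
time: 19.05
eef_pos: [0.6506, 0.1279, 0.1954]
ee_rot: [[0.236, 0.972, -0.001], [0.972, -0.236, 0.0], [0.0, -0.001, -1.0]]
wrist_force: [-4.2, 0.6, 7.6]
gripper_width: 0.105
```

```bash
python3 st.py
```

```text
[0.6506 0.1279 0.1954] yaw -1.8091 F [-4.18  0.63  7.62] M [0.081 0.882 0.341] lever 0.5555831621409487 19.05
```

```bash
python3 -c "
from h import *
crop(snap('side'),270,170,370,260,7,'pics/t1.png')
"
```

```text
(no output)
```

View pics/t1.png

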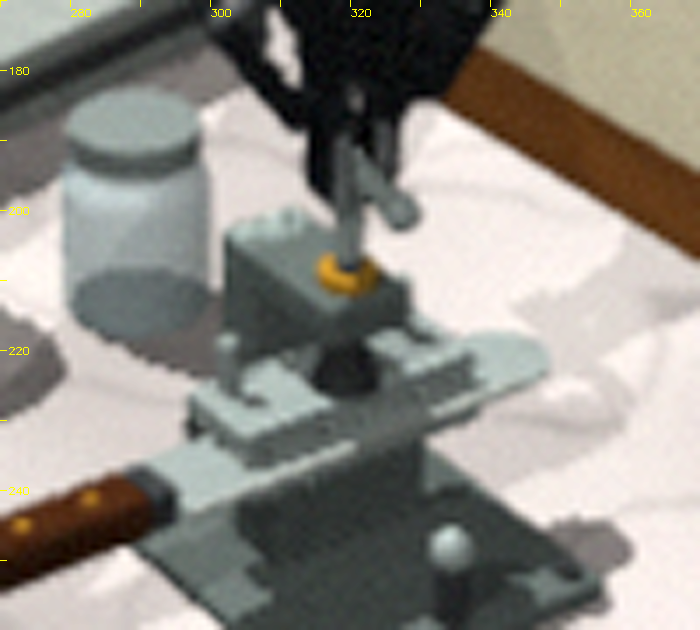

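>>> move_arm --pt "0 0 0.018 4 0"

```text
time: 19.2
eef_pos: [0.6506, 0.1279, 0.1952]
ee_rot: [[0.302, 0.953, -0.001], [0.953, -0.302, 0.0], [0.0, -0.001, -1.0]]
wrist_force: [-5.2, 0.6, 7.2]
gripper_width: 0.106
```

```bash
python3 st.py
```

```text
[0.6506 0.1279 0.1952] yaw -1.8772 F [-5.22  0.61  7.19] M [0.065 0.92  0.361] lever 0.6029975037799244 19.2
```

>>> move_arm --pt "0 0 0.018 4 0"

```text
time: 19.3
eef_pos: [0.6506, 0.1279, 0.195]
ee_rot: [[0.369, 0.929, -0.001], [0.929, -0.369, 0.0], [0.0, -0.001, -1.0]]
wrist_force: [-4.4, 0.8, 7.4]
gripper_width: 0.105
```

```bash
python3 st.py
```

```text
[0.6506 0.1279 0.195 ] yaw -1.9487 F [-4.45  0.75  7.44] M [0.098 0.933 0.34 ] lever 0.4632909867323077 19.3
```

>>> move_arm --pt "0 0 0.018 4 0"

```text
time: 19.4
eef_pos: [0.6505, 0.1279, 0.1949]
ee_rot: [[0.433, 0.901, -0.001], [0.901, -0.433, 0.0], [0.0, -0.001, -1.0]]
wrist_force: [-4.8, 0.9, 7.7]
gripper_width: 0.106
```

```bash
python3 st.py
```

```text
[0.6505 0.1279 0.1949] yaw -2.0185 F [-4.8   0.87  7.74] M [0.061 0.995 0.391] lever 0.46272400214406695 19.4
```

>>> move_arm --pt "0 0 0.018 4 0"

```text
time: 19.5
eef_pos: [0.6505, 0.1279, 0.1947]
ee_rot: [[0.495, 0.869, -0.001], [0.869, -0.495, 0.0], [-0.0, -0.001, -1.0]]
wrist_force: [-5.7, 1.1, 8.5]
gripper_width: 0.104
```

```bash
python3 st.py
```

```text
[0.6505 0.1279 0.1947] yaw -2.0883 F [-5.71  1.11  8.52] M [0.135 1.067 0.411] lever 0.38000962039415725 19.5
```

>>> move_arm --pt "0 0 0.018 4 0"

```text
time: 19.6
eef_pos: [0.6505, 0.1279, 0.1946]
ee_rot: [[0.554, 0.832, -0.001], [0.832, -0.554, 0.0], [-0.0, -0.001, -1.0]]
wrist_force: [-6.0, 0.4, 8.5]
gripper_width: 0.109
```

```bash
python3 st.py
```

```text
[0.6505 0.1279 0.1946] yaw -2.158 F [-6.03  0.43  8.45] M [0.141 1.116 0.5  ] lever 1.1767791928116877 19.6
```

>>> move_arm --pt "0 0 0.018 4 0"

```text
time: 19.7
eef_pos: [0.6505, 0.1279, 0.1945]
ee_rot: [[0.611, 0.792, -0.001], [0.792, -0.611, 0.0], [-0.0, -0.001, -1.0]]
wrist_force: [-5.3, -0.1, 8.7]
gripper_width: 0.105
```

```bash
python3 st.py
```

```text
[0.6505 0.1279 0.1945] yaw -2.2277 F [-5.31 -0.07  8.66] M [0.167 1.171 0.498] lever -6.833640554851837 19.7
```

>>> move_arm --pt "0 0 0.01 2 0"

```text
time: 19.8
eef_pos: [0.6505, 0.1279, 0.1944]
ee_rot: [[0.638, 0.77, -0.001], [0.77, -0.638, 0.0], [-0.0, -0.001, -1.0]]
wrist_force: [-6.7, 0.5, 8.8]
gripper_width: 0.103
```

```bash
python3 st.py
```

```text
[0.6505 0.1279 0.1944] yaw -2.2623 F [-6.67  0.48  8.78] M [0.175 1.203 0.529] lever 1.1138340333824417 19.8
```

>>> move_arm --pt "0 0 0.005 1 0"

```text
time: 19.9
eef_pos: [0.6505, 0.1279, 0.1944]
ee_rot: [[0.65, 0.76, -0.001], [0.76, -0.65, 0.0], [-0.0, -0.001, -1.0]]
wrist_force: [-6.9, 2.1, 10.5]
gripper_width: 0.107
```

```bash
python3 st.py
```

```text
[0.6505 0.1279 0.1944] yaw -2.2785 F [-6.86  2.08 10.46] M [0.234 1.262 0.566] lever 0.27656748010020066 19.9
```

>>> move_arm --pt "0 0 0.005 1.3 0"

```text
time: 20.0
eef_pos: [0.6505, 0.1279, 0.1943]
ee_rot: [[0.667, 0.745, -0.001], [0.745, -0.667, 0.0], [-0.0, -0.001, -1.0]]
wrist_force: [-5.6, 1.6, 9.9]
gripper_width: 0.105
```

```bash
python3 st.py
```

```text
[0.6505 0.1279 0.1943] yaw -2.3005 F [-5.58  1.59  9.91] M [0.186 1.188 0.61 ] lever 0.3899942673756801 20.0
```

>>> move_arm --pt "0 0 0 0 0"

```text
time: 20.1
eef_pos: [0.6505, 0.1279, 0.1943]
ee_rot: [[0.667, 0.745, -0.001], [0.745, -0.667, 0.0], [-0.0, -0.001, -1.0]]
wrist_force: [-6.2, 1.0, 9.1]
gripper_width: 0.104
```

```bash
python3 st.py
```

```text
[0.6505 0.1279 0.1943] yaw -2.3008 F [-6.23  1.    9.08] M [0.224 1.164 0.333] lever 0.3437107102003412 20.1
```

>>> move_arm --pt "0 0 0 0 0.2" --pt "0 0 0 0 0.35" --pt "0 0 0 0 0.6" --pt "0 0 0 0 0.6" --grip_force 20

```text
time: 20.5
eef_pos: [0.6511, 0.1278, 0.1935]
ee_rot: [[0.667, 0.745, 0.0], [0.745, -0.667, -0.0], [-0.0, 0.0, -1.0]]
wrist_force: [-0.3, -0.5, 0.0]
gripper_width: 0.597
```

```bash
python3 st.py; python3 -c "
from h import *
print(bot.state()['joint_positions'])
crop(snap('side'),260,130,380,250,5,'pics/u1.png')
"
```

```text
[0.6511 0.1278 0.1935] yaw -2.3012 F [-0.32 -0.49  0.05] M [ 0.064  0.046 -0.014] lever 0.007172426752041279 20.5
[-0.86516437  0.82639885  1.04660259  1.83573743 -0.85155474  1.00872642
 -0.18468938]
```

View pics/u1.png

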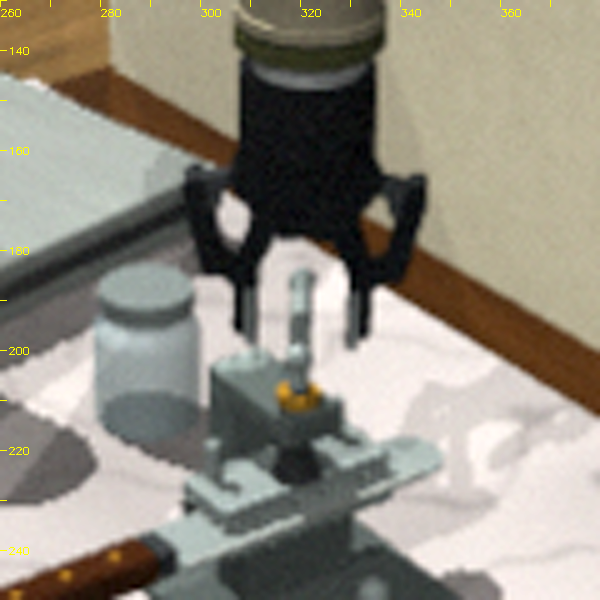

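>>> move_arm --pt "0 0 -2 0 0.6" --pt "0 0 -3.5 0 0.6" --pt "0 0 -4 0 0.6" --pt "0 0 -3 0 0.6" --pt "0 0 0 0 0.6"

```text
time: 21.05
eef_pos: [0.6527, 0.1266, 0.3245]
ee_rot: [[0.668, 0.744, 0.007], [0.744, -0.668, 0.001], [0.005, 0.005, -1.0]]
wrist_force: [0.0, -1.1, 0.5]
gripper_width: 0.602
```

>>> move_arm --pt "4 0 0 0 0.6" --pt "4 0 0 0 0.6" --pt "4 0 0 0 0.6" --pt "0 0 0 0 0.6"

```text
time: 21.45
eef_pos: [0.7329, 0.2229, 0.3174]
ee_rot: [[0.662, 0.749, 0.0], [0.749, -0.662, 0.0], [0.0, -0.0, -1.0]]
wrist_force: [0.4, 0.4, -1.7]
gripper_width: 0.599
```

```bash
python3 st.py; python3 -c "
from h import *
import cv2
s=snap('side');t=snap('top')
cv2.imwrite('pics/v0.png',s['image'][:,:,::-1]);cv2.imwrite('pics/v3.png',t['image'][:,:,::-1])
crop(s,250,160,360,280,5,'pics/v1.png');crop(t,210,140,300,270,5,'pics/v2.png')
"
```

```text
[0.7329 0.2229 0.3174] yaw -2.2944 F [ 0.4   0.42 -1.71] M [-0.003 -0.012 -0.015] lever -0.011386367460865536 21.45
```

View pics/v1.png

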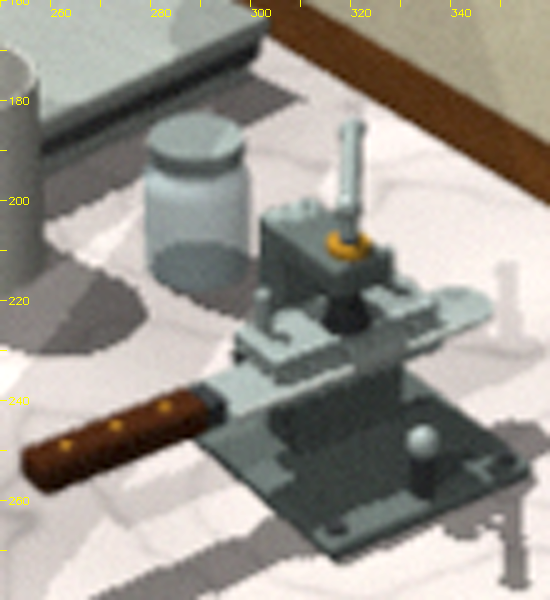

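View pics/v2.png

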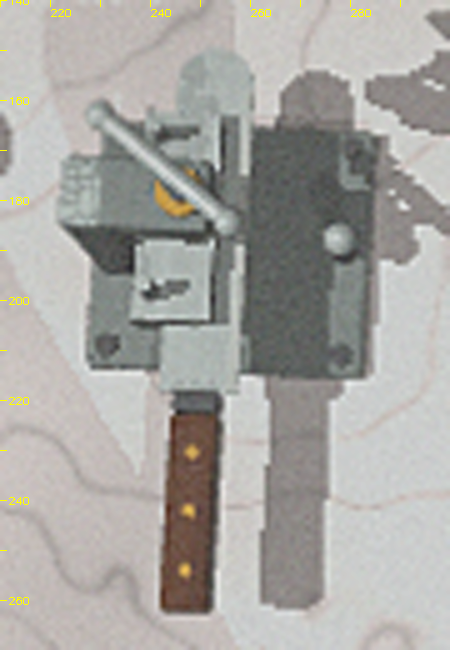

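View pics/v0.png

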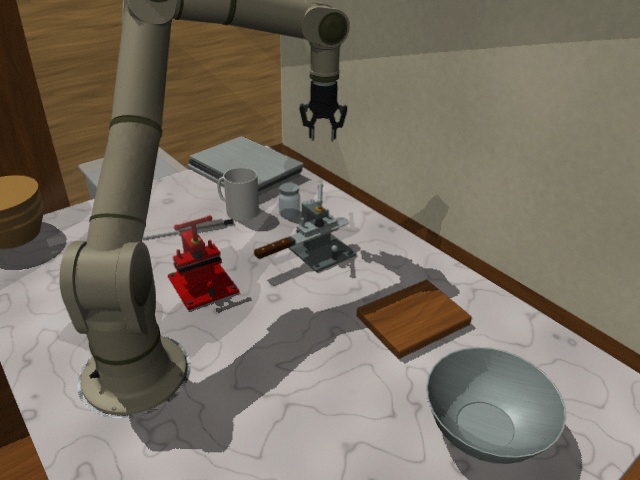

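```bash
python3 - <<'E'
import cv2,numpy as np
from kfit import *
def cen(fn,x0,y0,k=5):
    im=cv2.imread(fn).astype(float); b,g,r=im[...,0],im[...,1],im[...,2]
    w=np.clip((r+g)/2-b-55,0,None); w[:int((225-y0)*k)]=0
    m=(w>10).astype(np.uint8); n,l,st,c=cv2.connectedComponentsWithStats(m)
    out=[]
    for i in range(1,n):
        if st[i,4]>20:
            yy,xx=np.where(l==i); ww=w[yy,xx]; out.append((((xx+.5)*ww).sum()/ww.sum()/k+x0-.5,((yy+.5)*ww).sum()/ww.sum()/k+y0-.5))
    return np.round(np.array(out),2)
for fn,x0,y0 in (("i2",220,140),("j2",220,140),("l2",200,130),("m1",225,140),("v2",210,140)):
    c=cen(f"pics/{fn}.png",x0,y0); print(fn,c.tolist())
    t=snap("top"); P=np.array([onz(t,q,.0845) for q in c])
    if len(P)>=2: d=P[0]-P[-1]; print("  yaw",np.arctan2(d[1],d[0]),P[-1][:2])
E
```

```text
i2 [[247.5, 241.78], [246.86, 253.59], [223.3, 259.68]]
  yaw -0.9267483903323293 [0.43552231 0.1929423 ]
j2 [[247.32, 241.56], [246.49, 253.54], [223.3, 259.68]]
  yaw -0.9171278692520116 [0.43552231 0.1929423 ]
l2 [[247.93, 229.92], [247.24, 241.58], [246.5, 253.52], [203.3, 259.68]]
  yaw -0.9757925280218497 [0.43536633 0.24879687]
m1 [[247.87, 229.92], [247.2, 241.58], [246.44, 253.53], [228.3, 259.68]]
  yaw -0.5670622273519462 [0.43555691 0.17902946]
v2 [[247.89, 229.91], [247.27, 241.6], [246.51, 253.53], [213.3, 259.68]]
  yaw -0.8507546323524612 [0.43544787 0.22082667]
```

```bash
python3 - <<'E'
from kfit import *
t=snap("top")
P=np.array([onz(t,q,.0845) for q in [(247.89,229.91),(247.27,241.6),(246.51,253.53)]]); d=P[0]-P[2]; print("rivet yaw now",np.arctan2(d[1],d[0]),P)
# clamp jaw/pivot yaw ref and blade in final: draw overlays for both hypotheses
c=np.array([.6501,.1245])
crop(t,225,140,270,270,5,'pics/w0.png')
for i,y in enumerate((-.029,-.034)):
    K=place(knifem(),.6510+.0012,.1201+.0014,y,.073)
    crop(t,225,140,270,270,5,f'pics/w{i+1}.png',proj(t,K))
a=[cv2.imread(f'pics/w{i}.png') for i in range(3)]; cv2.imwrite('pics/w.png',np.hstack(a)[:600])
E
```

```text
rivet yaw now -0.039510482580895574 [[0.51844123 0.1262087  0.0845    ]
 [0.48579009 0.12731078 0.0845    ]
 [0.45266763 0.1288088  0.0845    ]]
```

View pics/w.png

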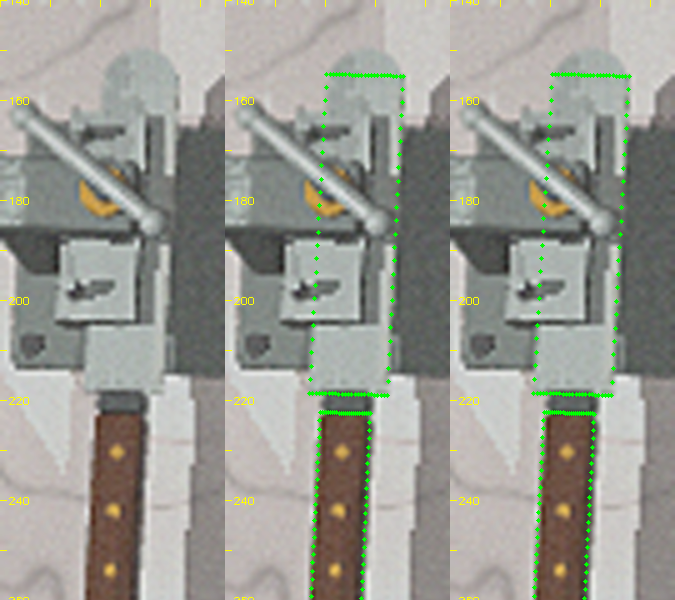

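```bash
python3 -c "
from h import *
print(bot.sign_off()); print(bot.state()['time'])"
```

```text
the job is handed in; nothing more can be done
None
the job is handed in; nothing more can be done
```

The knife is clamped in the grey clamp at an estimated 90 N, both it and the T-handle are released, and the job was handed in at about 21.6 s. I slid the blade in until the wrist force and moment showed both pins in contact. I lowered it onto the jaw, let go, then turned the T-handle clockwise 2.89 rad.

**Tightening:** The turning torque was flat at about 0.37 N m, then rose from an estimated bite at 2.62 rad. I stopped 0.27 rad past the bite. The angle gives about 90 N. The last single torque reading, 0.61 N m, gives about 103 N, just above the 80 to 100 N target and well under 140 N. Those readings scatter by about ±0.04 N m, or roughly 17 N.

**Last checks:**
- **Position:** The blade's middle is about 1 mm from the screw axis along the jaws. The rivet positions match to 0.1 pixel before and after tightening, so it did not shift.
- **Squareness:** The fingers nudged the knife slightly as they opened. The final views put it 0.3 to 0.5° off square, which would leave about 0.4 to 0.7 mm at the tip-side pin. That is near what the cameras can resolve, so I did not loosen the clamp to correct it.
- **Surroundings:** In the final side view the other things stand where they were, and the gripper is clear of everything.

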